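Try taper arbors in the socket block and drift them out

TASK

Crank the bench clamp up firmly on the socket block, then take every arbor standing in the wooden rack and seat each in a socket of its own with a twisting push, until its tang drops in and its flange is fully home on the block. When all are seated, drive a drift through the slot under each of them, from the side nearer the robot, and leave the drifts in so that every arbor stands freed on its wedge; then lift the arbors out and hang them upright in the rack again (any hole), draw the drifts clear of the block and lay them on the bench, leaving the block clamped and the other things on the bench alone.

Things in the scene. Friction and masses are not known exactly. Their poses are not given: they have to be found in the camera images.
- vise: Two-part dark steel bench clamp, fixed to the bench; the socket block stands between its jaws. Origin on the bench midway between the open jaws; x along the jaw faces, away from the robot; y from the fixed jaw (face at y -80 mm) to the crank. Jaws 70 mm high, crank post (y 117 to 139) 95 mm high. Two stops 30 mm high (faces at x +24 mm) back the block's far side.
- vise_crank (a joint): Crank angle, rad, 0 to 2.7. At 0 the arm is level and points to the clamp's -x (robot side); growing, the handle goes up, over the top (1.57) and down the +x side, and the jaw closes 5 mm per rad. At about 1.9 to 2.1 the jaw has the block hard against the fixed jaw and the crank comes up solid. Turning takes 6 to 9 N at the handle; 15 to 25 N at the end clamps it firmly. Stays where left.
- crank_knob (a point): Centre of the crank's handle: a black round bar 22 mm thick, 58 mm long, parallel to the clamp's y axis, turning at 45 mm radius about the screw axis, which runs along the clamp's y, 75 mm above the bench. This point is 183 mm along y from the clamp's origin.
- vise_jaw: The sliding steel jaw, 70 by 70 mm, 18 mm thick, on the clamp's +y side, moved by the crank only. Its listed position is not on the jaw: it is the clamp's origin, shifted towards -y by the jaw's travel.
- block: Socket block, dark steel, 44 (x) by 150 (y) by 100 mm high, 2.2 kg, standing loose between the jaws until clamped. Origin at the centre of its underside, axes as the clamp's. Two upright taper sockets in its top. Below each runs the drift slot: a tunnel along x right through the block, 28 mm wide, 33 mm high, its floor the bench.
- socket1 (a point): Centre of the mouth of socket 1 in the block's top face (-38 mm along the block's y), axes as the block's. Bore 31 mm at the mouth; its floor has a tang slot 22 mm (y) by 12 mm (x). With the tang across, an arbor stands 28 mm proud; tang along y within 0.2 rad it drops in, sprung shoes in the bore grip the shank up to 15 mm proud, and 10 to 20 N of push seats the flange flush. It then stays jammed.
- socket2 (a point): Centre of the mouth of socket 2 in the block's top face (+38 mm along the block's y), axes as the block's. Bore 31 mm at the mouth; its floor has a tang slot 22 mm (y) by 12 mm (x). With the tang across, an arbor stands 28 mm proud; tang along y within 0.2 rad it drops in, sprung shoes in the bore grip the shank up to 15 mm proud, and 10 to 20 N of push seats the flange flush. It then stays jammed.
- arbor1_grip (a point): Arbor 1: point on its axis 30 mm above its flange's underside; z up. Round steel head 34 mm wide, 45 high, with a 20 mm pilot stub on top, on a flange 50 mm wide, 8 mm thick. Below it a taper shank (30 mm at the flange, 56 mm long), then a flat tang 17 mm wide along y, 8 mm thick, ending 87 mm below the flange. Two dark marks on the flange lie along y, as the tang. About 0.45 kg. May be absent.
- arbor2_grip (a point): Arbor 2: point on its axis 30 mm above its flange's underside; z up. Dark head 33 mm wide, 36 high, then tapering to 18 mm, on a flange 50 mm wide, 8 mm thick. Below it a taper shank (30 mm at the flange, 56 mm long), then a flat tang 17 mm wide along y, 8 mm thick, ending 87 mm below the flange. Two dark marks on the flange lie along y, as the tang. About 0.45 kg. May be absent.
- arbor3_grip (a point): Arbor 3: point on its axis 30 mm above its flange's underside; z up. Plain round aluminium head 30 mm, 50 high, on a flange 50 mm wide, 8 mm thick. Below it a taper shank (30 mm at the flange, 56 mm long), then a flat tang 17 mm wide along y, 8 mm thick, ending 87 mm below the flange. Two dark marks on the flange lie along y, as the tang. About 0.45 kg. May be absent.
- rack_hole1_up (a point): Where an arbor's grip point is when it hangs in hole 1 of the pale wooden rack: 30 mm above the hole's centre. Holes 36 mm wide, 75 mm apart along the rack's x, in its top, 90 mm above the bench; rack 235 by 70 mm, fixed.
- rack_hole2_up (a point): Where an arbor's grip point is when it hangs in hole 2 of the pale wooden rack: 30 mm above the hole's centre. Holes 36 mm wide, 75 mm apart along the rack's x, in its top, 90 mm above the bench; rack 235 by 70 mm, fixed.
- rack_hole3_up (a point): Where an arbor's grip point is when it hangs in hole 3 of the pale wooden rack: 30 mm above the hole's centre. Holes 36 mm wide, 75 mm apart along the rack's x, in its top, 90 mm above the bench; rack 235 by 70 mm, fixed.
- drift1_grip (a point): Drift 1, on the bench: grip point 18 mm up in its black handle (30 mm wide, 36 high, from 20 mm behind the point to 50 ahead). x to the tip, 127 mm ahead; steel blade 12 mm thick, flat below, top sloping from 27 to 10 mm. Slid in along the block's +x it meets a seated tang with the point 113 mm short of the socket axis; driven to 75 mm it lifts it about 8 mm (15 to 25 N), and stays.
- drift2_grip (a point): Drift 2, on the bench: grip point 18 mm up in its black handle (30 mm wide, 36 high, from 20 mm behind the point to 50 ahead). x to the tip, 127 mm ahead; steel blade 12 mm thick, flat below, top sloping from 27 to 10 mm. Slid in along the block's +x it meets a seated tang with the point 113 mm short of the socket axis; driven to 75 mm it lifts it about 8 mm (15 to 25 N), and stays.
- offcut: A pale wood offcut, 220 by 60 by 30 mm, on the bench beyond the clamp; leave it alone.
- bolt_jar: A jar 64 mm wide and 85 mm high on the far left; leave it alone.
- screwdriver: A screwdriver with a yellow handle lying beyond the clamp; leave it alone.
- drill: A green cordless drill lying on its side on the right; leave it alone.
Things that resemble listed ones, but are neither listed nor needed, are in the scene too. Leave any green look-alike of the block alone. What is shaped like the part that bears drift1_grip but orange or turquoise is not meant.

How it is judged:
By the outcome, as a careful person would: the job done as asked, in the order asked, and still so for the second after the job is handed in, with the robot touching nothing.
Of arbor1, arbor2, arbor3 only 1 to 2 are there at a start; the rules pass over those that are not, and their reading is None.
At some moment in a run one of drift1, drift2 may be knocked a few centimetres aside while the robot is not near it.
It also fails if it takes over 210 s, if anything falls off the work surface, if the arm or the gripper's body presses on something with over 40 N, if the wrist force passes 120 N, or if a joint passes its speed limit or range.

ROBOT

A 6-joint arm with a two-finger parallel gripper is mounted at the origin on the work surface. World frame = base frame: x ahead of the robot, y to its left, z up, the work surface at z = 0. Lengths are in m, angles in degrees, forces in N, time in s.
With the tool pointing down it reaches from about 0.375 to 0.9 m from the base axis. Payload 3.1 kg.
Tool frame: the origin (TCP) lies midway between the tips of the shut fingers; the grasp point (between the pads) lies 19 mm behind it; z points along the fingers, y is the direction in which the jaws open and shut (so a half turn about z gives the same grasp; the last joint's range is limited). The gripper opens to 85 mm and grips with 20 to 120 N. Pads are 22 mm wide; open, the fingers measure 114 mm over their backs; the gripper's body (76 mm by 85 mm) begins 54 mm behind the grasp point. The pads swing forward as they close: fully open they stand 13 mm farther back than shut.
Start: joints at [-77.779, 30.224, 82.088, -0, 67.689, -10.227], TCP at [0.239, -0.578, 0.231] pointing down, gripper open.
Joint ranges: [-176.69, 176.69], [-43.24, 126.21], [12.49, 139.97], [-82, 262], [0, 151.66], [-163.58, 163.58]. Speed limits (degrees/s): [159.86, 159.86, 180, 180, 180, 180].

INTERFACE

Orientations are given as [roll, pitch, yaw] about the fixed x, y, z axes, in that order (R = Rz(yaw) Ry(pitch) Rx(roll)).
In Python, from workcell import sense, capture, camera_params, close_job gives the robot as it stands.
- The arm moves only by the tool jog_arm, never from a script. Its argument "steps" is a list that holds one entry, the list of rows, each a list of 7 numbers: the opening, from -1 (shut) to 1 (fully open), then the shift along the world's x, y, z in m, then the turn, a rotation vector about the world's x, y, z in rad. A call has 1 to 20 rows; each row is the pose to reach, as a shift and turn from the pose commanded when the call began; what a row does not reach only later rows make up. A row lasts 1/8 s, in which the tool goes at most 62.5 mm and 10.7 degrees, less where a joint would pass 70% of its speed; a pose out of reach is approached as far as the arm can. A call with a gripper value outside its range is refused whole. The fingers move at their own pace and stop on an object; "grip_force" is the grip in N (left out, the last holds). Time passes only in rows, so rows that repeat a pose let the fingers close. It gives the time, the measured TCP pose, the force and the opening at its end, in the units of the state.
- sense(): the state, without advancing time (a new reading comes with each control period).
- capture(name): name is "scene" or "top" or "wrist"; returns (picture, depth): 480x640x3 uint8, red, green, blue; 480x640 float32, m along the optical axis (not along the pixel's ray), 0 where there is no reading.
- camera_params(name): a dict with "K" (3x3 intrinsics, pixels), "xyz" and "rotation" of the camera in the world. Camera axes: x right, y up, looking along -z (the intrinsics and any distortion apply to the point x, -y, -z); pixel columns grow to the right and rows downward; lengths in m; the calibration is good to about 2 mm. A picture is of the moment at which its call begins: read the wrist's pose just before it. camera_params takes no time and is no camera call; for the wrist camera it gives the pose at the moment of the call.
- close_job(): hands the job in, once; it reports no verdict.
The state is a dict: "time": time; "q": joint angles; "dq": joint speeds; "joint_torque": joint torques, N m; "tool_pos": TCP position; "orientation": TCP orientation; "ft_force": force on the tool from outside, world axes, zero at the start; "torque": the same for the moment, N m; "grip_width": finger opening in m.
Only numpy, scipy, OpenCV 4.12 (cv2) and the standard library are available. Lean on these libraries where they do the work, as an engineer would, in place of code of your own. Each camera call takes 0.05 s, during which the arm holds its last target.

## Working session

There is one attempt and no reset: what is moved stays moved. The work goes in short steps, Python scripts to look and compute and a tool call to move; the robot and the scene stay as the last step left them, time stands still between calls to the robot, and variables do not carry over. Pictures are saved under pics/ and viewed, and the job is handed in when it is done.

Besides the shell and the picture viewer there is one more tool, called after "Request:" as name([rows], argument=value, ...), one row to a line, values as JSON. jog_arm: Moves the arm, as the interface text tells. Its arguments: {"type":"object","properties":{"steps":{"type":"array"},"grip_force":{"type":"number"}},"required":["steps"]}

```bash
ls; mkdir -p pics; python3 - <<'E'
from workcell import *
import cv2
print(sense())
for n in ("scene","top"):
    p,d=capture(n); cv2.imwrite(f"pics/{n}0.png",p[:,:,::-1]); c=camera_params(n); print(n,c)
E
```

```text
pics
{'time': 0.0, 'q': array([-7.77804487e+01,  3.02787077e+01,  8.21578915e+01,  2.80610403e-03,
        6.76896692e+01, -1.02258167e+01]), 'dq': array([ 0.00060741,  0.03859129,  0.01891307,  0.05809054, -0.02006012,
        0.04050689]), 'joint_torque': array([-1.45212904e-03, -4.42357314e+01, -1.78023434e+01, -4.64202676e-04,
        8.43291578e-03, -3.95292503e-06]), 'tool_pos': array([ 0.23852453, -0.57690629,  0.23032804]), 'orientation': array([-1.79876198e+02, -2.49686698e-02,  2.24442729e+01]), 'ft_force': array([-0.09724369, -0.06213292,  0.23718854]), 'torque': array([-0.01920135,  0.01799913, -0.00618873]), 'grip_width': 0.08552786215348576}
scene {'K': array([[600.41732902,   0.        , 310.72418634],
       [  0.        , 600.41732902, 237.43825859],
       [  0.        ,   0.        ,   1.        ]]), 'xyz': array([ 1.7357516 , -0.70350776,  1.12525074]), 'rotation': array([53.21045733,  0.36373018, 60.22940292])}
top {'K': array([[573.88188999,   0.        , 318.83144086],
       [  0.        , 573.88188999, 234.86499353],
       [  0.        ,   0.        ,   1.        ]]), 'xyz': array([ 0.4288842 , -0.03895285,  1.61628738]), 'rotation': array([  4.7176572 ,  -0.87690906, -89.08470078])}
```

View pics/scene0.png

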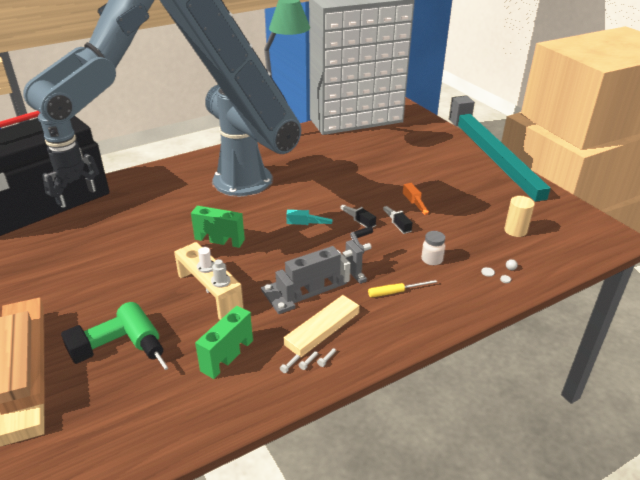

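View pics/top0.png

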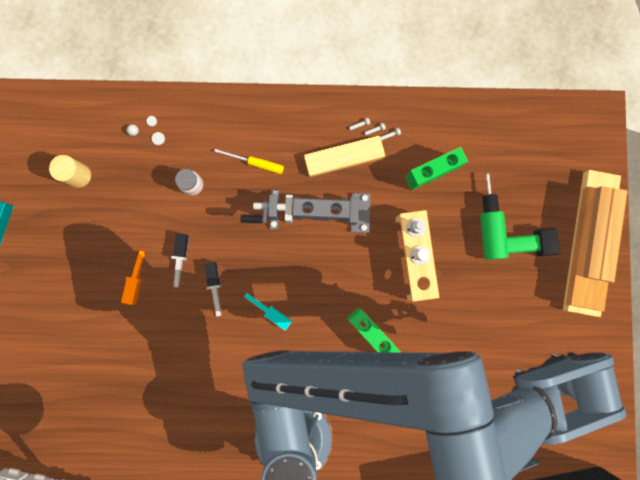

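```bash
cat > h.py <<'E'
import numpy as np, cv2
from workcell import *
from scipy.spatial.transform import Rotation as Ro
def cam(n):
    c=camera_params(n); return c['K'],np.array(c['xyz']),Ro.from_euler('xyz',c['rotation'],degrees=True).as_matrix()
def ray(C,u,v):
    K,o,R=C; d=np.array([(u-K[0,2])/K[0,0],-(v-K[1,2])/K[1,1],-1.]); return o,R@d
def plane(C,u,v,z):
    o,d=ray(C,u,v); return o+d*(z-o[2])/d[2]
def cloud(C,dep):
    K,o,R=C; v,u=np.mgrid[0:480,0:640]
    P=np.stack([(u-K[0,2])/K[0,0]*dep,-(v-K[1,2])/K[1,1]*dep,-dep],-1)@R.T+o
    P[dep==0]=np.nan; return P
def proj(C,p):
    K,o,R=C; q=R.T@(np.asarray(p)-o); return K[0,2]+K[0,0]*q[0]/-q[2],K[1,2]-K[1,1]*q[1]/-q[2]
def snap(n,name,box=None,s=1):
    C=cam(n); p,d=capture(n); img=p[:,:,::-1].copy(); 
    o=img
    if box: x0,y0,x1,y1=box; o=cv2.resize(img[y0:y1,x0:x1],None,fx=s,fy=s,interpolation=cv2.INTER_CUBIC)
    cv2.imwrite(f"pics/{name}.png",o); return C,img,d
E
python3 - <<'E'
from h import *
C,i,d=snap("top","top1",(120,160,450,320),2.4)
np.savez("/tmp/t.npz",i=i,d=d)
P=cloud(C,d)
for u,v in [(300,300),(415,226),(421,254),(424,284),(308,208),(337,209),(180,245),(212,275),(360,212),(274,209),(404,215),(435,295)]:
    print((u,v),P[v,u].round(4))
C,i,d=snap("scene","scene1",(170,190,450,330),2.8)
E
```

```text
(300, 300) [ 0.379  -0.0119  0.0054]
(415, 226) [ 0.5775 -0.3067  0.1494]
(421, 254) [ 0.5059 -0.3236  0.1429]
(424, 284) [ 0.429  -0.3605 -0.0037]
(308, 208) [ 0.6387 -0.0296 -0.001 ]
(337, 209) [ 0.6324 -0.1103  0.0371]
(180, 245) [0.5252 0.3204 0.0349]
(212, 275) [0.4443 0.2298 0.0364]
(360, 212) [ 0.6288 -0.1767  0.0077]
(274, 209) [0.6225 0.0607 0.0908]
(404, 215) [ 0.6128 -0.2882  0.0884]
(435, 295) [ 0.4003 -0.3725  0.084 ]
```

View pics/top1.png

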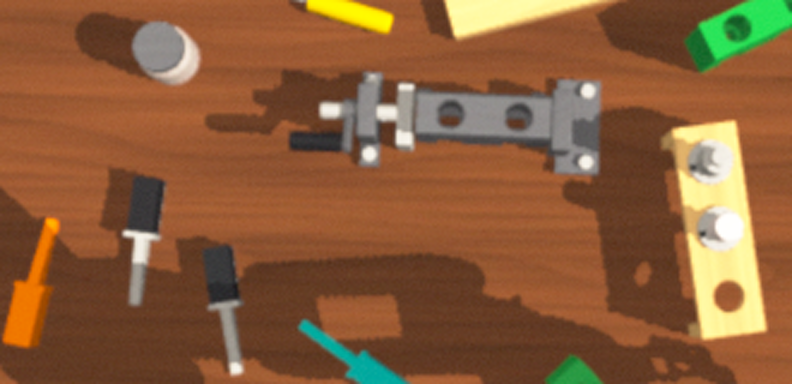

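View pics/scene1.png

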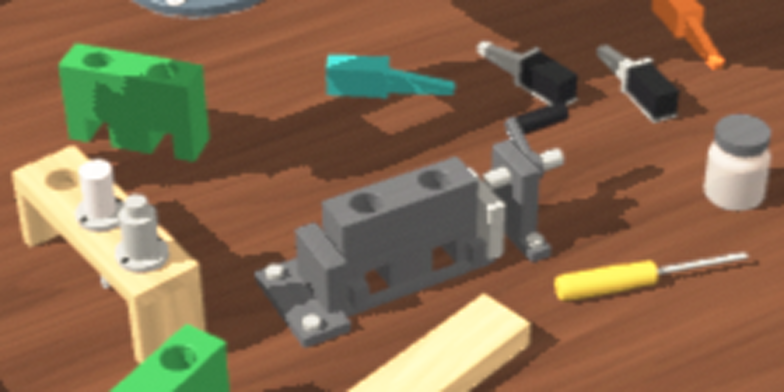

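```bash
python3 - <<'E'
from h import *
C=cam("top"); D=np.load("/tmp/t.npz"); i=D['i']; d=D['d']; P=cloud(C,d)
print("table z median",np.nanmedian(P[300:320,300:320,2]), np.nanmedian(P[230:240,300:340,2]))
hsv=cv2.cvtColor(i,cv2.COLOR_BGR2HSV)
Z=P[...,2]
def rep(name,m,box,z):
    mm=np.zeros((480,640),np.uint8); x0,y0,x1,y1=box; mm[y0:y1,x0:x1]=m[y0:y1,x0:x1]*255
    n,l,st,ce=cv2.connectedComponentsWithStats(mm)
    k=1+np.argmax(st[1:,4]); cs,_=cv2.findContours((l==k).astype(np.uint8),cv2.RETR_EXTERNAL,cv2.CHAIN_APPROX_NONE)
    c=max(cs,key=len)[:,0,:]; W=np.array([plane(C,u,v,z)[:2] for u,v in c],np.float32)
    r=cv2.minAreaRect(W*1000); print(name,st[k,4],r)
rep("block",(Z>0.088)&(Z<.112)&(hsv[...,1]<60),(285,190,360,235),.1)
rep("rack",(Z>0.075)&(Z<.105)&(hsv[...,1]>60),(390,200,445,310),.09)
for n,b in (("d1",(165,225,195,300)),("d2",(200,255,228,325))):
    rep(n+" handle",(hsv[...,2]<60)&(Z>.02),b,.036)
# holes
dark=cv2.resize(i[190:235,285:365],None,fx=9,fy=9,interpolation=cv2.INTER_CUBIC); cv2.imwrite("pics/blk.png",dark)
dark=cv2.resize(i[205:305,390:445],None,fx=6,fy=6,interpolation=cv2.INTER_CUBIC); cv2.imwrite("pics/rk.png",dark)
E
```

```text
table z median -0.0003216155849570246 -0.0002292489170190315
block 758 ((627.0884399414062, -64.42362976074219), (149.85073852539062, 45.550804138183594), 88.8006591796875)
rack 1693 ((506.4859924316406, -326.64788818359375), (234.8660430908203, 72.9330062866211), 8.494431495666504)
d1 handle 175 ((526.0982666015625, 318.6899108886719), (30.3109073638916, 55.55941390991211), 83.28060150146484)
d2 handle 182 ((447.3115539550781, 231.34112548828125), (58.11302185058594, 30.063261032104492), 9.32474422454834)
```

View pics/blk.png

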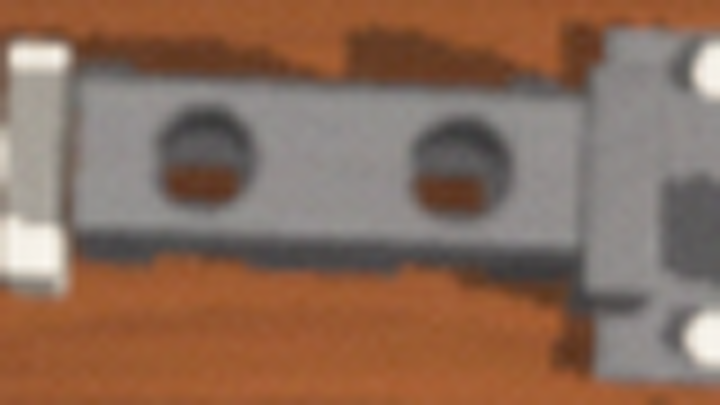

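View pics/rk.png

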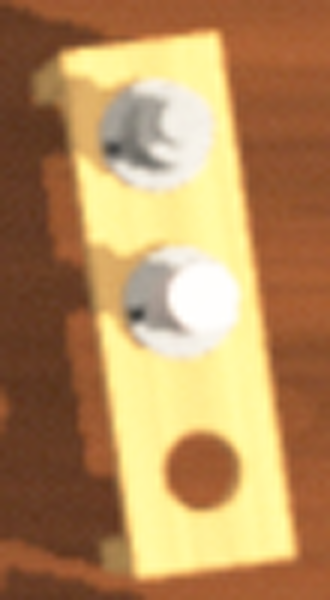

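Request:
jog_arm([
  [[1,0,0,0.1,0,0,0],[1,0.05,0.05,0.17,0,0,-0.1],[1,0.1,0.1,0.17,0,0,-0.2],[1,0.14,0.15,0.17,0,0,-0.3],[1,0.18,0.2,0.17,0,0,-0.391],[1,0.21,0.25,0.17,0,0,-0.391],[1,0.24,0.3,0.17,0,0,-0.391],[1,0.27,0.35,0.17,0,0,-0.391],[1,0.29,0.4,0.17,0,0,-0.391],[1,0.3,0.45,0.17,0,0,-0.391],[1,0.31,0.5,0.17,0,0,-0.391],[1,0.31,0.54,0.17,0,0,-0.391],[1,0.31,0.57,0.17,0,0,-0.391],[1,0.31,0.57,0.17,0,0,-0.391],[1,0.31,0.57,0.17,0,0,-0.391]],
])

```text
time: 2.08
tool_pos: [0.5486, -0.0082, 0.4012]
orientation: [180.0, 0.0, 0.0]
ft_force: [0.1, -0.5, 0.1]
grip_width: 0.0851
```

```bash
python3 - <<'E'
from h import *
s=sense(); print(s['tool_pos'],s['orientation'],s['q'],s['ft_force'])
C,i,d=snap("wrist","w1"); print(C[1], camera_params("wrist")['rotation'],camera_params("wrist")['K'])
np.savez("/tmp/w1.npz",i=i,d=d,K=C[0],o=C[1],R=C[2])
E
```

```text
[ 0.54864721 -0.00819125  0.40117417] [1.79962002e+02 1.37075614e-02 3.93123451e-02] [-1.25043287e+01  1.53329948e+01  7.90042379e+01 -4.01828484e-02
  8.56678962e+01  7.74593915e+01] [ 0.13004451 -0.5297624   0.05074524]
[ 0.61957243 -0.00928021  0.54306796] [-1.65330219e+01 -5.94371265e-02 -8.99757241e+01] [[378.02479572   0.         315.77234833]
 [  0.         378.02479572 236.60617898]
 [  0.           0.           1.        ]]
```

View pics/w1.png

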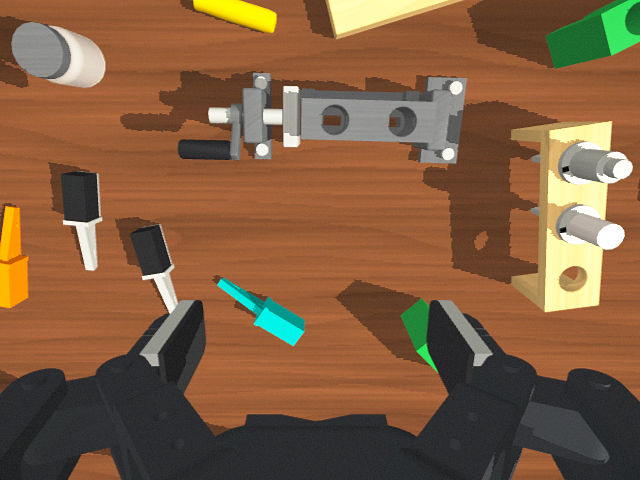

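```bash
cat >> h.py <<'E'
def rect(C,m,box,z,name=""):
    mm=np.zeros((480,640),np.uint8); x0,y0,x1,y1=box; mm[y0:y1,x0:x1]=m[y0:y1,x0:x1]*255
    n,l,st,ce=cv2.connectedComponentsWithStats(mm)
    k=1+np.argmax(st[1:,4]); cs,_=cv2.findContours((l==k).astype(np.uint8),cv2.RETR_EXTERNAL,cv2.CHAIN_APPROX_NONE)
    c=max(cs,key=len)[:,0,:]; W=np.array([plane(C,u,v,z)[:2] for u,v in c],np.float32)
    r=cv2.minAreaRect(W*1000); print(name,st[k],np.round(r[0],1),np.round(r[1],1),round(r[2],1)); return r
E
python3 - <<'E'
from h import *
D=np.load("/tmp/w1.npz"); C=(D['K'],D['o'],D['R']); i=D['i']; P=cloud(C,D['d']); Z=P[...,2]
hsv=cv2.cvtColor(i,cv2.COLOR_BGR2HSV); V=hsv[...,2]; S=hsv[...,1]
rect(C,(V<50)&(Z>.04),(170,130,240,165),.075,"knob")
rect(C,(abs(Z-.1)<.008)&(S<70),(295,80,450,160),.1,"block")
rect(C,(abs(Z-.09)<.01)&(S>50),(530,110,625,315),.09,"rack")
rect(C,(V<50)&(Z>.02),(55,165,105,225),.036,"d1")
rect(C,(V<50)&(Z>.02),(125,220,175,280),.036,"d2")
rect(C,(abs(Z-.07)<.008)&(S<70)&(V<150),(405,70,470,170),.07,"fixed jaw")
rect(C,(abs(Z-.07)<.008)&(S<70),(280,80,302,150),.07,"moving jaw")
rect(C,(abs(Z-.095)<.008)&(S<70),(240,80,275,150),.095,"post")
for b in ((315,95,355,145),(385,95,422,145)):
    rect(C,(V<95)|(S>70)|(Z<.08),b,.1,"socket")
E
```

```text
knob [179 151  52   9 216] [584.  125.1] [61.6  8.9] 88.7
block [ 301   98  136   45 4270] [624.1 -67.7] [149.6  43.9] 88.5
rack [ 540  121   71  191 7539] [ 502.7 -327.7] [235.8  76.6] 8.5
d1 [ 62 173  31  49 381] [524.2 313.6] [37.1 66.4] 83.4
d2 [132 228  35  47 301] [447.1 225.1] [66.8 34.1] 8.2
fixed jaw [429  90  22  49 488] [ 632.  -157.3] [54.7 24.7] 5.9
moving jaw [280  86  18  61 929] [628.4  22.8] [20.4 68.4] 89.3
post [ 241   88   22   55 1076] [629.1  62.3] [58.  23.8] 0.1
socket [321 105  28  30 651] [624.7 -30.8] [31.  30.3] 0.3
socket [388 107  28  29 655] [ 623.2 -106.2] [30.  30.3] 0.1
```

Request:
jog_arm([
  [[-0.15,0.01,0.04,-0.05,0,0,0.18],[-0.15,0.02,0.08,-0.1,0,0,0.36],[-0.15,0.035,0.12,-0.15,0,0,0.54],[-0.15,0.035,0.14,-0.2,0,0,0.72],[-0.15,0.035,0.14,-0.2,0,0,0.9],[-0.15,0.035,0.14,-0.2,0,0,1.08],[-0.15,0.035,0.14,-0.2,0,0,1.26],[-0.15,0.035,0.14,-0.2,0,0,1.44],[-0.15,0.035,0.14,-0.2,0,0,1.55],[-0.15,0.035,0.14,-0.23,0,0,1.55],[-0.15,0.035,0.14,-0.23,0,0,1.55],[-0.15,0.035,0.14,-0.23,0,0,1.55]],
], grip_force=35)

```text
time: 3.62
tool_pos: [0.5844, 0.1315, 0.1717]
orientation: [180.0, 0.0, 88.8]
ft_force: [0.4, -0.1, 0.1]
grip_width: 0.0363
```

```bash
python3 - <<'E'
from h import *
C,i,d=snap("wrist","w2"); print(C[1])
P=cloud(C,d)
E
```

```text
[0.58460445 0.20238376 0.31360599]
```

View pics/w2.png

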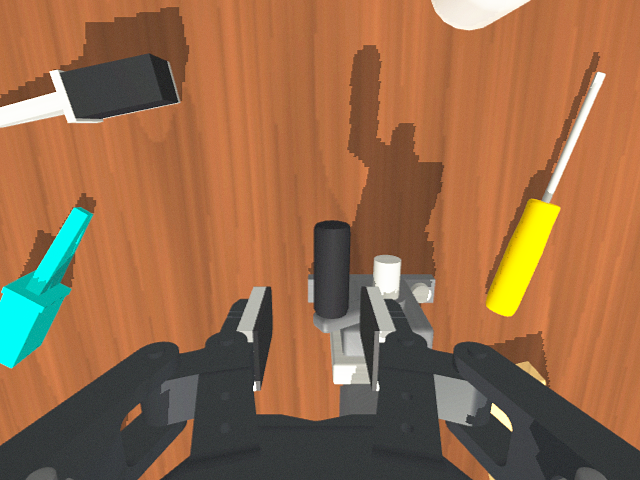

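```bash
python3 - <<'E'
from h import *
C=cam("wrist")
for u,v,z in [(332,225,.086),(332,315,.086),(332,270,.08),(387,260,.08),(387,290,.083),(313,290,.095),(433,290,.095)]: print(u,v,plane(C,u,v,z).round(4))
E
```

```text
332 225 [0.5937 0.1424 0.086 ]
332 315 [0.5932 0.0801 0.086 ]
332 270 [0.5937 0.11   0.08  ]
387 260 [0.6299 0.1163 0.08  ]
387 290 [0.6301 0.0962 0.083 ]
313 290 [0.581  0.1027 0.095 ]
433 290 [0.6567 0.1011 0.095 ]
```

```bash
python3 - <<'E'
from h import *
C=cam("wrist"); p,d=capture("wrist"); P=cloud(C,d)
for u,v in [(332,240),(332,270),(332,300),(322,270),(342,270),(387,280),(387,290)]: print(u,v,P[v,u].round(4))
D=np.load("/tmp/w1.npz"); P=cloud((D['K'],D['o'],D['R']),D['d'])
for u in (185,200,215,228): print(P[142:158:3,u].round(4))
E
```

```text
332 240 [0.5928 0.1395 0.1083]
332 270 [0.5926 0.1214 0.1088]
332 300 [0.5925 0.1017 0.1076]
322 270 [0.5868 0.1208 0.1069]
342 270 [0.5986 0.1201 0.1057]
387 280 [0.6298 0.1035 0.0832]
387 290 [0.63   0.0964 0.0835]
[[0.6004 0.1371 0.1056]
 [0.5972 0.137  0.1068]
 [0.5939 0.1371 0.1074]
 [0.5908 0.1369 0.1091]
 [0.5873 0.138  0.1067]
 [0.5837 0.1394 0.1034]]
[[0.6003 0.121  0.1031]
 [0.5973 0.1196 0.1086]
 [0.594  0.1203 0.1072]
 [0.5907 0.1202 0.1084]
 [0.5873 0.121  0.1067]
 [0.5838 0.1219 0.1048]]
[[0.6004 0.104  0.1033]
 [0.5973 0.1029 0.1084]
 [0.594  0.1031 0.1085]
 [0.5908 0.1033 0.1086]
 [0.5875 0.1036 0.1083]
 [0.5839 0.1048 0.1049]]
[[0.6003 0.0895 0.1023]
 [0.5971 0.0892 0.1047]
 [0.594  0.0889 0.107 ]
 [0.5906 0.0893 0.1061]
 [0.5872 0.0898 0.105 ]
 [0.5838 0.0902 0.1041]]
```

Request:
jog_arm([
  [[-0.15,0.006,0,-0.04,0,0,0],[-0.15,0.006,0,-0.08,0,0,0],[-0.15,0.006,0,-0.092,0,0,0],[-0.15,0.006,0,-0.092,0,0,0],[-1,0.008,0,-0.092,0,0,0],[-1,0.008,0,-0.092,0,0,0],[-1,0.008,0,-0.092,0,0,0],[-1,0.008,0,-0.092,0,0,0]],
], grip_force=40)

```text
time: 4.72
tool_pos: [0.5939, 0.1325, 0.081]
orientation: [179.7, -0.0, 88.9]
ft_force: [2.7, -1.1, 5.6]
grip_width: 0.0206
```

Request:
jog_arm([
  [[-1,0.0035,0,0.005,0,0,0],[-1,0.0075,0,0.0095,0,0,0],[-1,0.0125,0,0.0135,0,0,0],[-1,0.0184,0,0.0174,0,0,0],[-1,0.0245,0,0.02,0,0,0],[-1,0.0312,0,0.0216,0,0,0],[-1,0.0355,0,0.022,0,0,0],[-1,0.04,0,0.0222,0,0,0],[-1,0.04,0,0.0222,0,0,0]],
])

```text
time: 5.85
tool_pos: [0.6101, 0.1323, 0.1014]
orientation: [-177.2, 0.2, 89.0]
ft_force: [-34.8, -2.6, 20.3]
grip_width: 0.0201
```

Request:
jog_arm([
  [[-0.3,-0.021,0,0.0,0,0,0],[-0.3,-0.021,0,0.0,0,0,0],[-0.3,-0.021,0,0.0,0,0,0],[-0.3,-0.021,0,0.0,0,0,0]],
])

```text
time: 6.35
tool_pos: [0.6126, 0.1323, 0.1023]
orientation: [179.8, -0.0, 88.8]
ft_force: [0.6, -0.1, -0.6]
grip_width: 0.0301
```

```bash
python3 - <<'E'
from h import *
C,i,d=snap("wrist","w3"); P=cloud(C,d)
print(sense()['tool_pos'],sense()['ft_force'])
E
```

```text
[0.61209827 0.13227929 0.10194083] [ 0.03965281  0.17047194 -0.17190365]
```

View pics/w3.png

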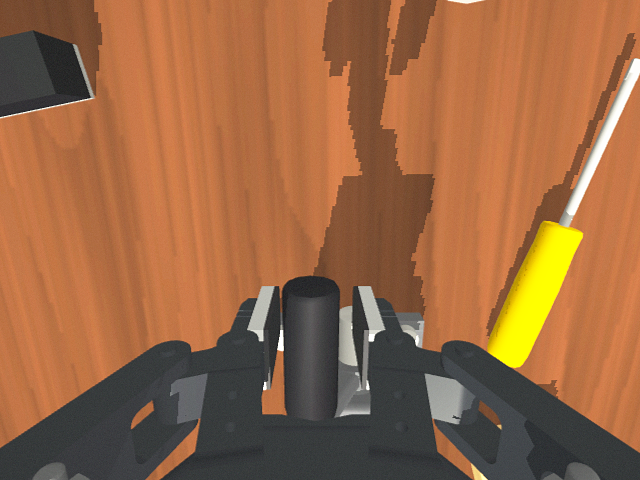

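Request:
jog_arm([
  [[-0.3,0.005,0,0.0,0,0,0],[-0.3,0.01,0,0.0,0,0,0],[-0.3,0.015,0,0.0,0,0,0],[-0.3,0.02,0,0.0,0,0,0],[-0.3,0.025,0,0.0,0,0,0],[-0.3,0.03,0,0.0,0,0,0],[-0.3,0.034,0,0.0,0,0,0],[-0.3,0.034,0,0.0,0,0,0]],
])

```text
time: 7.4
tool_pos: [0.6404, 0.1327, 0.1011]
orientation: [-179.4, 0.0, 88.9]
ft_force: [-8.6, 0.9, 6.9]
grip_width: 0.0298
```

Request:
jog_arm([
  [[-0.3,0.003,0,0.0,0,0,0],[-0.3,0.006,0,0.0,0,0,0],[-0.3,0.009,0,0.0,0,0,0],[-0.3,0.012,0,0.0,0,0,0],[-0.3,0.015,0,0.0,0,0,0],[-0.3,0.015,0,0.0,0,0,0]],
])

```text
time: 8.15
tool_pos: [0.6554, 0.1324, 0.1002]
orientation: [-179.4, 0.0, 88.9]
ft_force: [-8.0, -0.7, 2.2]
grip_width: 0.0303
```

Request:
jog_arm([
  [[-0.3,0.003,0,0.0,0,0,0],[-0.3,0.006,0,0.0,0,0,0],[-0.3,0.006,0,0.0,0,0,0]],
])

```text
time: 8.52
tool_pos: [0.6563, 0.1324, 0.0998]
orientation: [-178.7, 0.1, 88.9]
ft_force: [-15.9, -0.6, 8.7]
grip_width: 0.0297
```

Request:
jog_arm([
  [[-0.3,0.003,0,0.0,0,0,0],[-0.3,0.006,0,0.0,0,0,0],[-0.3,0.007,0,0.0,0,0,0],[-0.3,0.007,0,0.0,0,0,0]],
])

```text
time: 9.02
tool_pos: [0.6572, 0.1324, 0.0993]
orientation: [-177.9, 0.1, 88.9]
ft_force: [-25.6, -2.3, 15.4]
grip_width: 0.03
```

Request:
jog_arm([
  [[-0.2,-0.017,0,0.0,0,0,0],[-0.1,-0.017,0,0.04,0,0,0],[0,-0.02,0,0.1,0,0,0],[0.2,-0.03,-0.03,0.15,0,0,-0.18],[0.4,-0.04,-0.06,0.2,0,0,-0.36],[0.4,-0.06,-0.09,0.2,0,0,-0.54],[0.4,-0.08,-0.12,0.2,0,0,-0.72],[0.4,-0.093,-0.16,0.2,0,0,-0.9],[0.4,-0.093,-0.198,0.2,0,0,-1.08],[0.4,-0.093,-0.198,0.2,0,0,-1.26],[0.4,-0.093,-0.198,0.2,0,0,-1.44],[0.4,-0.093,-0.198,0.2,0,0,-1.55],[0.4,-0.093,-0.198,0.2,0,0,-1.55]],
])

```text
time: 10.65
tool_pos: [0.5801, -0.0659, 0.3014]
orientation: [180.0, -0.0, 0.1]
ft_force: [-0.1, 0.3, -0.5]
grip_width: 0.0596
```

```bash
python3 - <<'E'
from h import *
s=sense();print(s['tool_pos'],s['orientation'],s['ft_force'])
C,i,d=snap("wrist","w4"); P=cloud(C,d)
np.savez("/tmp/w4.npz",i=i,d=d,K=C[0],o=C[1],R=C[2])
Z=P[...,2];hsv=cv2.cvtColor(i,cv2.COLOR_BGR2HSV); V=hsv[...,2]; S=hsv[...,1]
rect(C,(abs(Z-.1)<.006)&(S<70),(100,30,560,330),.1,"block")
C=cam("top");p,d=capture("top");P=cloud(C,d);Z=P[...,2];hsv=cv2.cvtColor(p[:,:,::-1].copy(),cv2.COLOR_BGR2HSV); V=hsv[...,2]; S=hsv[...,1]
rect(C,(Z>0.088)&(Z<.112)&(S<60),(285,190,360,235),.1,"topblock")
E
```

```text
[ 0.58011315 -0.06588128  0.30142935] [ 1.79995572e+02 -1.35952259e-02  1.09401413e-01] [-0.08001759  0.31926075 -0.46514333]
block [ 234  128  171   55 6538] [624.5 -70.1] [149.7  44. ] 88.7
topblock [347 203   1   1   1] [ 640.9 -133.9] [0. 0.] 0.0
```

View pics/w4.png

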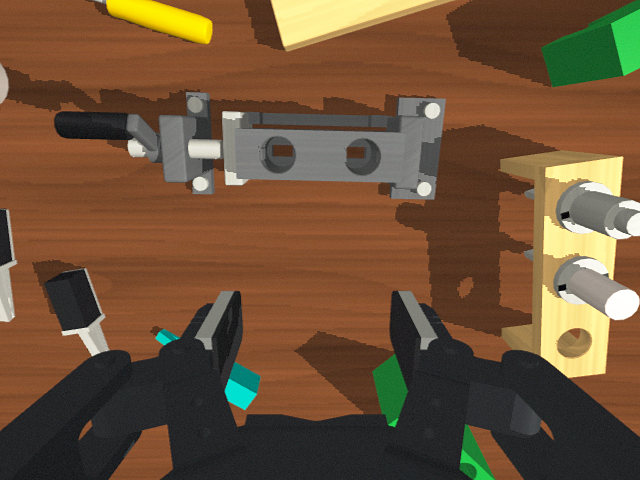

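Request:
jog_arm([
  [[0.4,-0.01,-0.05,0,0,0,0.05],[0.4,-0.02,-0.1,0,0,0,0.1],[0.4,-0.03,-0.15,0,0,0,0.15],[0.4,-0.04,-0.2,0,0,0,0.15],[0.4,-0.06,-0.24,0,0,0,0.15],[0.4,-0.08,-0.26,0,0,0,0.15],[0.4,-0.08,-0.26,0,0,0,0.15],[0.4,-0.08,-0.26,0,0,0,0.15]],
])

```text
time: 11.75
tool_pos: [0.5001, -0.3251, 0.3016]
orientation: [-180.0, -0.0, 8.7]
ft_force: [0.1, -0.5, 0.4]
grip_width: 0.0599
```

```bash
python3 - <<'E'
from h import *
s=sense();print(s['tool_pos'],s['orientation'],s['ft_force'])
C,i,d=snap("wrist","w5"); P=cloud(C,d)
np.savez("/tmp/w5.npz",i=i,d=d,K=C[0],o=C[1],R=C[2])
Z=P[...,2];hsv=cv2.cvtColor(i,cv2.COLOR_BGR2HSV); V=hsv[...,2]; S=hsv[...,1]
rect(C,(abs(Z-.09)<.008)&(S>50),(200,30,450,400),.09,"rack")
C=cam("top");p,d=capture("top");P=cloud(C,d);Z=P[...,2];hsv=cv2.cvtColor(p[:,:,::-1].copy(),cv2.COLOR_BGR2HSV); V=hsv[...,2]; S=hsv[...,1]
rect(C,(Z>0.088)&(Z<.112)&(S<60),(285,190,360,235),.1,"topblock")
E
```

```text
[ 0.50008687 -0.32513749  0.30156493] [-1.79978417e+02 -3.39955893e-02  8.67816935e+00] [ 0.14214582 -0.48724063  0.36206509]
rack [  283    67    81   246 12530] [ 502.4 -331.4] [234.1  69.9] 8.4
topblock [294 199  57  19 746] [627.4 -66.8] [149.5  45.5] 88.8
```

View pics/w5.png

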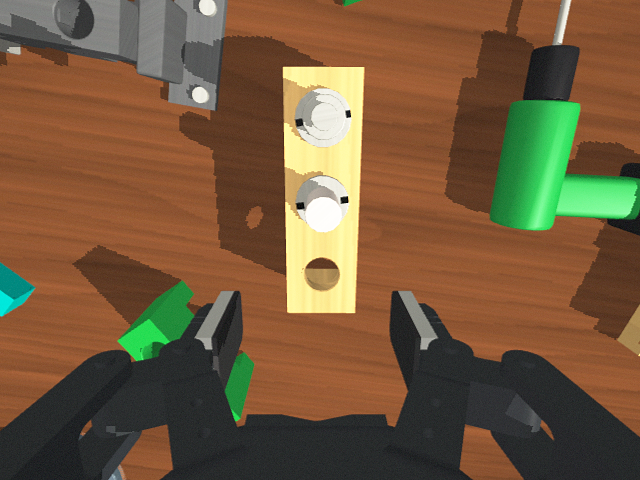

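```bash
python3 - <<'E'
from h import *
D=np.load("/tmp/w5.npz"); C=(D['K'],D['o'],D['R']); i=D['i']
cv2.imwrite("pics/w5c.png",cv2.resize(i[60:320,270:380],None,fx=2.2*1,fy=2.2,interpolation=cv2.INTER_CUBIC)) 
hsv=cv2.cvtColor(i,cv2.COLOR_BGR2HSV); V=hsv[...,2]
for nm,(x0,y0,x1,y1) in {"a1":(290,85,357,150),"a3":(290,172,357,232)}.items():
    m=(V[y0:y1,x0:x1]<60).astype(np.uint8); n,l,st,ce=cv2.connectedComponentsWithStats(m)
    o=sorted(range(1,n),key=lambda k:-st[k,4])[:3]
    W=[]
    for k in o:
        u,v=ce[k]+[x0,y0]; w=plane(C,u,v,.098); print(nm,st[k,4],(u.round(1),v.round(1)),w.round(4)); W.append(w)
    a,b=W[0],W[1]; print("  mid",((a+b)/2).round(4),"ang",np.degrees(np.arctan2(*(a-b)[1::-1])).round(1), np.linalg.norm(a-b))
E
```

```text
a1 42 (np.float64(299.1), np.float64(122.0)) [ 0.5701 -0.3008  0.098 ]
a1 23 (np.float64(347.9), np.float64(113.5)) [ 0.5835 -0.3417  0.098 ]
  mid [ 0.5768 -0.3213  0.098 ] ang 108.2 0.043128454104796966
a3 43 (np.float64(300.0), np.float64(205.4)) [ 0.4967 -0.312   0.098 ]
a3 38 (np.float64(344.3), np.float64(199.5)) [ 0.5084 -0.3517  0.098 ]
  mid [ 0.5025 -0.3319  0.098 ] ang 106.4 0.041417942594289416
```

View pics/w5c.png

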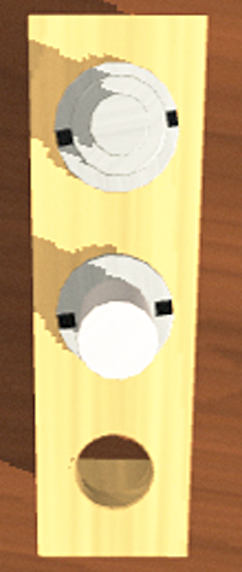

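Request:
jog_arm([
  [[0.4,0.04,0.003,0,0,0,0],[0.4,0.0785,0.006,-0.03,0,0,0],[0.4,0.0785,0.006,-0.08,0,0,0],[0.4,0.0785,0.006,-0.13,0,0,0],[0.4,0.0785,0.006,-0.17,0,0,0],[0.4,0.0785,0.006,-0.198,0,0,0],[0.4,0.0785,0.006,-0.198,0,0,0],[-1,0.0785,0.006,-0.198,0,0,0],[-1,0.0785,0.006,-0.198,0,0,0],[-1,0.0785,0.006,-0.198,0,0,0],[-1,0.0785,0.006,-0.198,0,0,0]],
], grip_force=80)

```text
time: 13.22
tool_pos: [0.5796, -0.32, 0.1057]
orientation: [179.9, -0.2, 8.6]
ft_force: [1.2, 1.9, 5.6]
grip_width: 0.0325
```

Request:
jog_arm([
  [[-1,0,0,0.04,0,0,0],[-1,0,0,0.08,0,0,0],[-1,0,0,0.125,0,0,0],[-1,0.01,0.04,0.13,0,0,-0.03],[-1,0.02,0.09,0.13,0,0,-0.06],[-1,0.03,0.14,0.13,0,0,-0.09],[-1,0.04,0.18,0.13,0,0,-0.1],[-1,0.047,0.2125,0.13,0,0,-0.1],[-1,0.047,0.2125,0.13,0,0,-0.1],[-1,0.047,0.2125,0.13,0,0,-0.1]],
])

```text
time: 14.48
tool_pos: [0.6245, -0.1074, 0.2328]
orientation: [180.0, 0.1, 2.9]
ft_force: [0.3, -0.7, -4.4]
grip_width: 0.0325
```

```bash
python3 - <<'E'
from h import *
s=sense();print(s['tool_pos'],s['orientation'],s['ft_force'])
C,i,d=snap("wrist","w6")
C,i,d=snap("scene","s6",(170,120,450,330),2.8)
E
```

```text
[ 0.62449039 -0.10743729  0.23277809] [1.79977588e+02 1.01536882e-01 2.92930404e+00] [ 0.29964235 -0.7169275  -4.38819259]
```

View pics/w6.png

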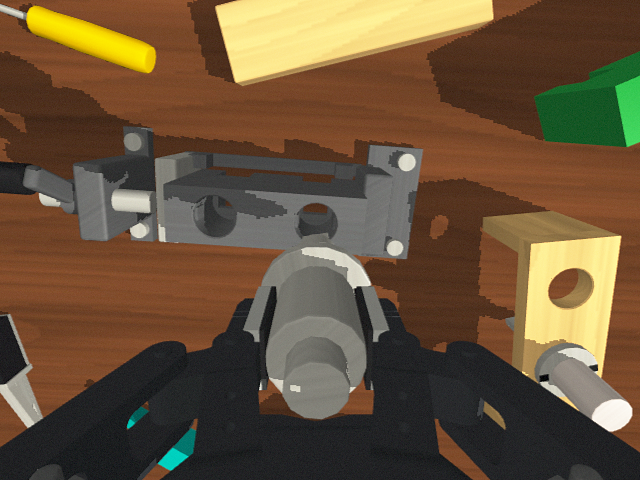

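View pics/s6.png

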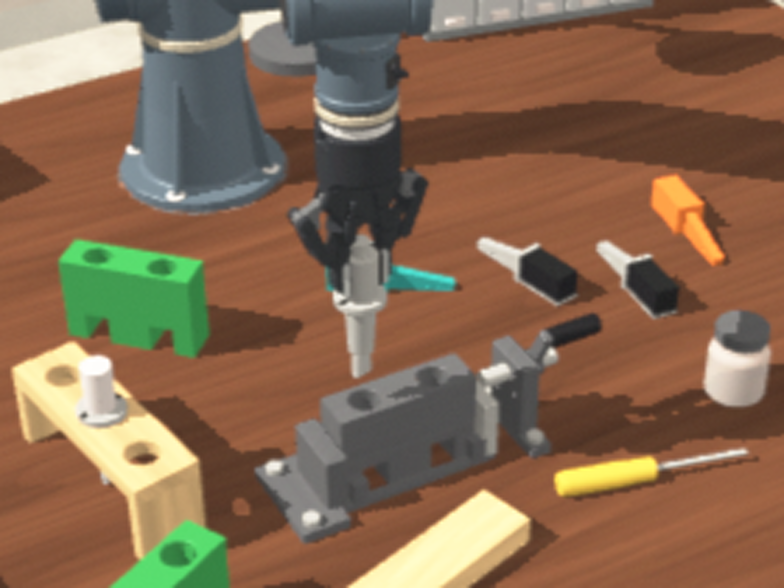

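Request:
jog_arm([
  [[-1,0.001,0.001,-0.02,0,0,0],[-1,0.001,0.001,-0.035,0,0,0],[-1,0.001,0.001,-0.05,0,0,0],[-1,0.001,0.001,-0.06,0,0,0],[-1,0.001,0.001,-0.07,0,0,0],[-1,0.001,0.001,-0.08,0,0,0],[-1,0.001,0.001,-0.08,0,0,0]],
])

```text
time: 15.45
tool_pos: [0.6257, -0.106, 0.1526]
orientation: [-180.0, 0.1, 2.9]
ft_force: [0.3, 0.1, -4.9]
grip_width: 0.0322
```

Request:
jog_arm([
  [[-1,0,0,-0.005,0,0,0],[-1,0,0,-0.01,0,0,0],[-1,0,0,-0.012,0,0,0],[-1,0,0,-0.012,0,0,0]],
])

```text
time: 15.95
tool_pos: [0.6263, -0.1064, 0.1414]
orientation: [180.0, -0.0, 2.9]
ft_force: [-0.1, -1.1, -5.0]
grip_width: 0.0324
```

Request:
jog_arm([
  [[-1,0,0,-0.003,0,0,0],[-1,0,0,-0.005,0,0,-0.05],[-1,0,0,-0.006,0,0,-0.1],[-1,0,0,-0.007,0,0,-0.15],[-1,0,0,-0.008,0,0,-0.2],[-1,0,0,-0.01,0,0,-0.24],[-1,0,0,-0.01,0,0,-0.24]],
])

```text
time: 16.82
tool_pos: [0.6265, -0.1069, 0.1318]
orientation: [179.9, -0.1, -10.8]
ft_force: [-0.6, -3.5, -3.5]
grip_width: 0.0323
```

Request:
jog_arm([
  [[-1,0,0,-0.004,0,0,0],[-1,0,0,-0.008,0,0,0],[-1,0,0,-0.012,0,0,0],[-1,0,0,-0.016,0,0,0.02],[-1,0,0,-0.018,0,0,-0.02],[-1,0,0,-0.018,0,0,0]],
])

```text
time: 17.58
tool_pos: [0.6268, -0.1069, 0.1156]
orientation: [179.9, -0.1, -10.8]
ft_force: [-2.2, -4.8, 11.1]
grip_width: 0.0323
```

Keep pressing until it bottoms out.

Request:
jog_arm([
  [[-1,0,0,-0.002,0,0,0.02],[-1,0,0,-0.004,0,0,-0.02],[-1,0,0,-0.005,0,0,0],[-1,0,0,-0.005,0,0,0]],
])

```text
time: 18.08
tool_pos: [0.627, -0.107, 0.1155]
orientation: [179.9, -0.2, -10.8]
ft_force: [-9.4, -3.6, 33.0]
grip_width: 0.0325
```

Request:
jog_arm([
  [[-1,0,0,0.005,0,0,0],[0.3,0,0,0.007,0,0,0],[0.3,0,0,0.007,0,0,0],[0.3,0,0,0.06,0,0,0],[0.3,0,0,0.11,0,0,0],[0.3,-0.02,-0.05,0.14,0,0,0.1],[0.3,-0.05,-0.1,0.14,0,0,0.2],[0.3,-0.08,-0.15,0.14,0,0,0.3],[0.3,-0.1,-0.19,0.14,0,0,0.337],[0.3,-0.122,-0.224,0.14,0,0,0.337],[0.3,-0.122,-0.224,0.1,0,0,0.337],[0.3,-0.122,-0.224,0.05,0,0,0.337],[0.3,-0.122,-0.224,0.02,0,0,0.337],[0.3,-0.122,-0.224,-0.003,0,0,0.337],[0.3,-0.122,-0.224,-0.003,0,0,0.337],[-1,-0.122,-0.224,-0.003,0,0,0.337],[-1,-0.122,-0.224,-0.003,0,0,0.337],[-1,-0.122,-0.224,-0.003,0,0,0.337],[-1,-0.122,-0.224,-0.003,0,0,0.337]],
])

```text
time: 20.45
tool_pos: [0.5049, -0.3304, 0.1067]
orientation: [179.9, -0.1, 8.5]
ft_force: [1.1, 1.0, 6.0]
grip_width: 0.0287
```

```bash
python3 - <<'E'
from h import *
C,i,d=snap("scene","s7",(170,120,450,330),2.8)
E
```

```text
(no output)
```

View pics/s7.png

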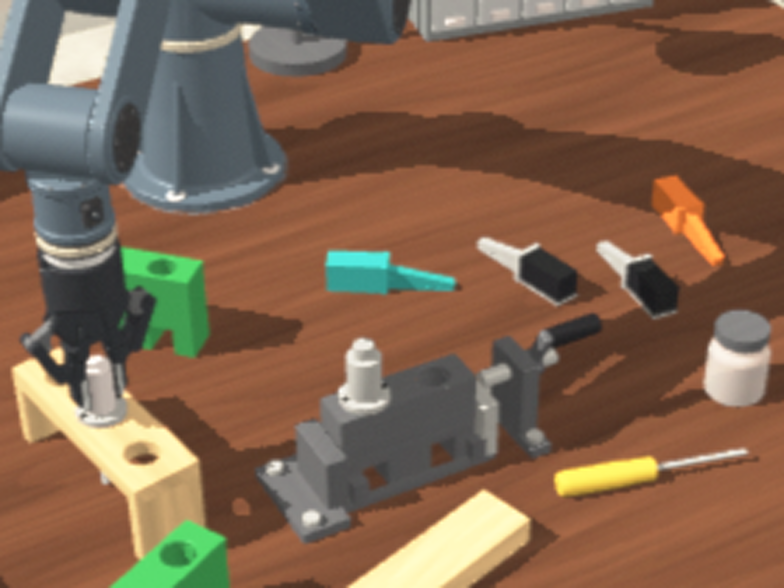

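Request:
jog_arm([
  [[-1,0,0,0.04,0,0,0],[-1,0,0,0.08,0,0,0],[-1,0,0,0.125,0,0,0],[-1,0,0.05,0.135,0,0,-0.03],[-1,0.01,0.1,0.135,0,0,-0.06],[-1,0.02,0.15,0.135,0,0,-0.07],[-1,0.03,0.2,0.135,0,0,-0.07],[-1,0.04,0.25,0.135,0,0,-0.07],[-1,0.06,0.285,0.135,0,0,-0.07],[-1,0.09,0.2985,0.135,0,0,-0.07],[-1,0.1234,0.2985,0.135,0,0,-0.07],[-1,0.1234,0.2985,0.135,0,0,-0.07],[-1,0.1234,0.2985,0.135,0,0,-0.07]],
])

```text
time: 22.12
tool_pos: [0.6259, -0.0315, 0.2391]
orientation: [-179.9, 0.2, 4.5]
ft_force: [0.0, 0.4, -4.9]
grip_width: 0.0283
```

```bash
python3 - <<'E'
from h import *
C,i,d=snap("wrist","w8")
E
```

```text
(no output)
```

View pics/w8.png

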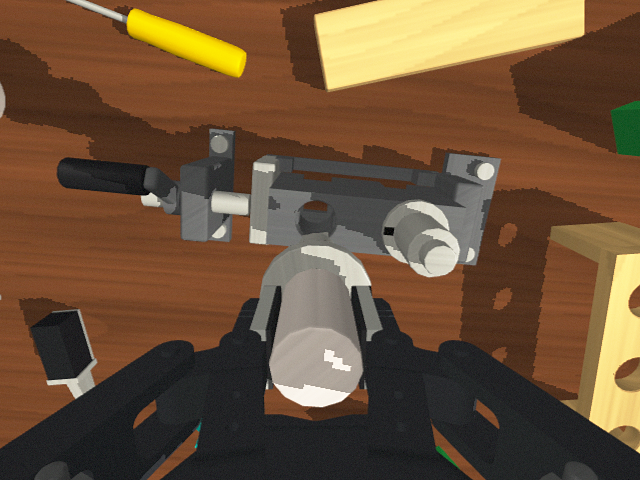

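Request:
jog_arm([
  [[-1,0.001,0,-0.02,0,0,0],[-1,0.001,0,-0.035,0,0,0],[-1,0.001,0,-0.05,0,0,0],[-1,0.001,0,-0.065,0,0,0],[-1,0.001,0,-0.08,0,0,0],[-1,0.001,0,-0.09,0,0,0],[-1,0.001,0,-0.097,0,0,0],[-1,0.001,0,-0.097,0,0,0]],
])

```text
time: 23.18
tool_pos: [0.6283, -0.0313, 0.1429]
orientation: [-180.0, 0.1, 4.5]
ft_force: [0.0, 0.6, -4.3]
grip_width: 0.0283
```

Request:
jog_arm([
  [[-1,0,0,-0.002,0,0,0],[-1,0,0,-0.003,0,0,-0.05],[-1,0,0,-0.004,0,0,-0.1],[-1,0,0,-0.005,0,0,-0.15],[-1,0,0,-0.006,0,0,-0.2],[-1,0,0,-0.008,0,0,-0.24],[-1,0,0,-0.01,0,0,-0.24],[-1,0,0,-0.01,0,0,-0.24]],
])

```text
time: 24.18
tool_pos: [0.6289, -0.0313, 0.1339]
orientation: [-180.0, -0.1, -9.3]
ft_force: [0.1, 2.6, -1.5]
grip_width: 0.0285
```

Request:
jog_arm([
  [[-1,0,0,-0.004,0,0,0],[-1,0,0,-0.008,0,0,0],[-1,0,0,-0.012,0,0,0.02],[-1,0,0,-0.016,0,0,-0.02],[-1,0,0,-0.02,0,0,0.02],[-1,0,0,-0.022,0,0,0],[-1,0,0,-0.022,0,0,0]],
])

```text
time: 25.05
tool_pos: [0.6284, -0.0313, 0.1166]
orientation: [180.0, -0.1, -9.2]
ft_force: [-8.9, 4.9, 27.6]
grip_width: 0.0287
```

Request:
jog_arm([
  [[-1,0,0,0.004,0,0,0],[0.1,0,0,0.006,0,0,0],[0.1,0,0,0.006,0,0,0],[0.1,0,0,0.06,0,0,0],[0.1,0,0,0.11,0,0,0],[0.3,-0.02,0.03,0.16,0,0,0.08],[0.3,-0.05,0.08,0.21,0,0,0.161],[0.3,-0.08,0.13,0.21,0,0,0.161],[0.3,-0.11,0.18,0.21,0,0,0.161],[0.3,-0.14,0.23,0.21,0,0,0.161],[0.3,-0.169,0.27,0.21,0,0,0.161],[0.3,-0.169,0.3,0.21,0,0,0.161],[0.3,-0.169,0.3,0.21,0,0,0.161],[0.3,-0.169,0.3,0.21,0,0,0.161]],
])

```text
time: 26.8
tool_pos: [0.4601, 0.2677, 0.3212]
orientation: [179.9, -0.0, -0.1]
ft_force: [-0.3, -0.9, 0.5]
grip_width: 0.0556
```

```bash
cat > dr.py <<'E'
from h import *
def drifts(name):
    C,i,d=snap("wrist",name); P=cloud(C,d);Z=P[...,2];hsv=cv2.cvtColor(i,cv2.COLOR_BGR2HSV); V=hsv[...,2]
    m=((V<70)&(abs(Z-.036)<.006)).astype(np.uint8); n,l,st,ce=cv2.connectedComponentsWithStats(m)
    for k in range(1,n):
        if st[k,4]>300: rect(C,l==k,(0,0,640,480),.036,"w")
    C=cam("top");p,d=capture("top");P=cloud(C,d);Z=P[...,2];hsv=cv2.cvtColor(p[:,:,::-1].copy(),cv2.COLOR_BGR2HSV); V=hsv[...,2]
    m=((V<60)&(abs(Z-.036)<.01)).astype(np.uint8); n,l,st,ce=cv2.connectedComponentsWithStats(m)
    for k in range(1,n):
        if st[k,4]>100: rect(C,l==k,(0,0,640,480),.036,"t")
E
python3 -c "
from dr import *
drifts('w9'); snap('scene','s9',(170,120,450,330),2.8)"
```

```text
w [ 252  101   31   62 1353] [522.8 319.1] [29.3 62.6] 83.5
w [ 329  173   34   58 1365] [445.1 231.3] [64.3 29.4] 9.8
t [174 234  13  22 167] [525.2 319.9] [28.4 57.9] 84.0
t [206 263  12  22 134] [448.5 231.2] [56.1 27.4] 9.9
t [544 468  60  12 168] [ -74.4 -756.5] [ 11.5 162.6] 10.8
```

View pics/w9.png

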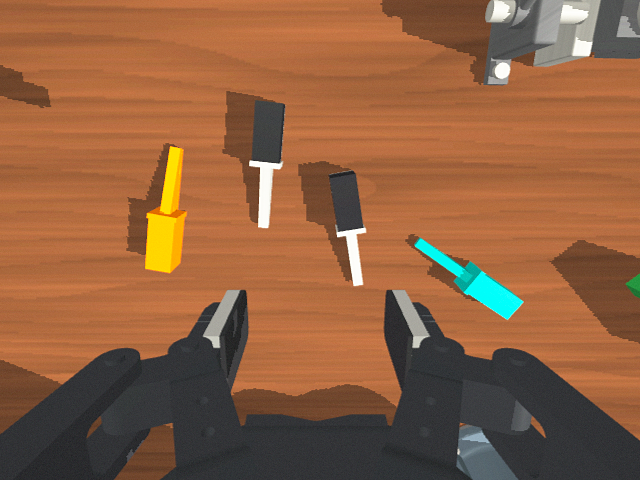

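View pics/s9.png

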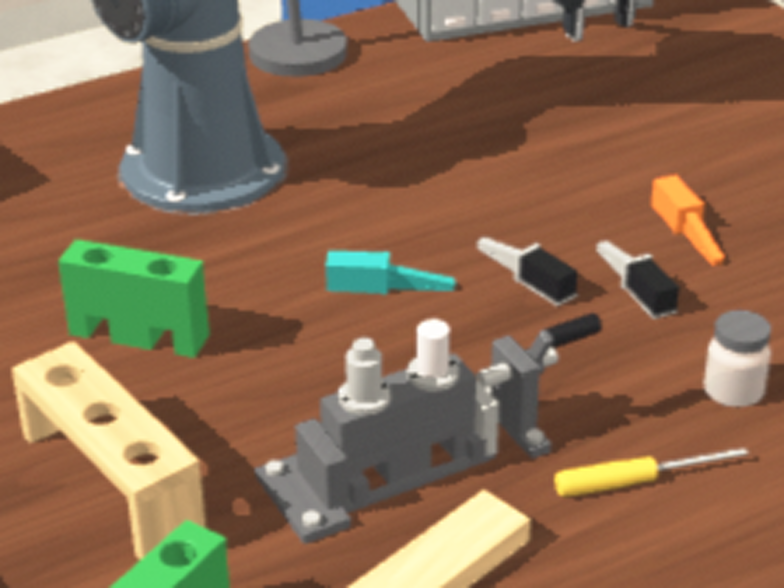

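Request:
jog_arm([
  [[0.3,-0.001,-0.0355,-0.05,0,0,0.1],[0.3,-0.001,-0.0355,-0.1,0,0,0.172],[0.3,-0.001,-0.0355,-0.15,0,0,0.172],[0.3,-0.001,-0.0355,-0.2,0,0,0.172],[0.3,-0.001,-0.0355,-0.25,0,0,0.172],[0.3,-0.001,-0.0355,-0.29,0,0,0.172],[0.3,-0.001,-0.0355,-0.312,0,0,0.172],[0.3,-0.001,-0.0355,-0.312,0,0,0.172],[-1,-0.001,-0.0355,-0.312,0,0,0.172],[-1,-0.001,-0.0355,-0.312,0,0,0.172],[-1,-0.001,-0.0355,-0.312,0,0,0.172],[-1,-0.001,-0.0355,-0.312,0,0,0.172]],
], grip_force=100)

```text
time: 28.45
tool_pos: [0.4597, 0.233, 0.011]
orientation: [-180.0, -0.2, 9.8]
ft_force: [-0.1, 0.2, 7.2]
grip_width: 0.0285
```

```bash
python3 - <<'E'
from h import *
C=cam("top");p,d=capture("top");P=cloud(C,d);hsv=cv2.cvtColor(p[:,:,::-1].copy(),cv2.COLOR_BGR2HSV)
for nm,lo,hi,box in (("green",45,75,(300,280,420,370)),("turq",82,100,(230,280,300,340))):
    m=(hsv[...,0]>lo)&(hsv[...,0]<hi)&(hsv[...,1]>100)
    x0,y0,x1,y1=box; q=P[y0:y1,x0:x1][m[y0:y1,x0:x1]]; print(nm,len(q),np.nanmin(q,0).round(3),np.nanmax(q,0).round(3))
    k=q[np.argmax(q[:,0])],q[np.argmax(q[:,1])]; print(k)
E
```

```text
green 1028 [ 0.211 -0.29  -0.006] [ 0.361 -0.142  0.115]
(array([nan, nan, nan]), array([nan, nan, nan]))
turq 452 [ 0.3    0.014 -0.007] [0.394 0.143 0.046]
(array([nan, nan, nan]), array([nan, nan, nan]))
```

Request:
jog_arm([
  [[-1,0,0,0.03,0,0,0],[-1,0,0,0.065,0,0,0.1],[-1,0,0,0.065,0,0,0.28],[-1,0,0,0.065,0,0,0.46],[-1,0,0,0.065,0,0,0.64],[-1,0,-0.02,0.065,0,0,0.82],[-1,0,-0.04,0.065,0,0,1.0],[-1,0,-0.06,0.065,0,0,1.18],[-1,0,-0.08,0.065,0,0,1.36],[-1,0,-0.1,0.065,0,0,1.54],[-1,0,-0.12,0.065,0,0,1.72],[-1,-0.01,-0.14,0.065,0,0,1.9],[-1,-0.022,-0.16,0.065,0,0,2.08],[-1,-0.022,-0.19,0.065,0,0,2.26],[-1,-0.022,-0.22,0.065,0,0,2.44],[-1,-0.022,-0.25,0.065,0,0,2.62],[-1,-0.022,-0.28,0.065,0,0,2.8],[-1,-0.022,-0.31,0.065,0,0,2.948],[-1,-0.022,-0.3365,0.065,0,0,2.948],[-1,-0.022,-0.3365,0.065,0,0,2.948]],
])

```text
time: 31.0
tool_pos: [0.4373, -0.1054, 0.0748]
orientation: [-179.9, 0.1, 178.5]
ft_force: [0.6, -0.7, -2.7]
grip_width: 0.0286
```

```bash
python3 - <<'E'
from h import *
s=sense();print(s['tool_pos'],s['orientation'],s['q'],s['ft_force'])
C,i,d=snap("scene","s10",(170,120,450,330),2.8)
C,i,d=snap("top","t10",(150,180,400,340),3)
E
```

```text
[ 0.43727707 -0.10538283  0.07478786] [-1.79945239e+02  1.00013577e-01  1.78525092e+02] [-2.78335583e+01  3.35471407e+01  1.14518239e+02 -8.84259108e-03
  3.18206926e+01 -1.16351093e+02] [ 0.58095694 -0.73551038 -2.67256925]
```

View pics/s10.png

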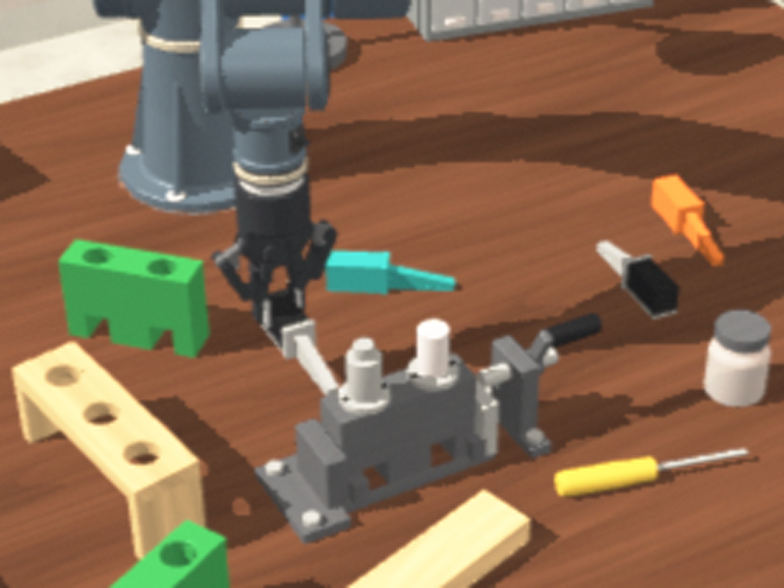

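View pics/t10.png

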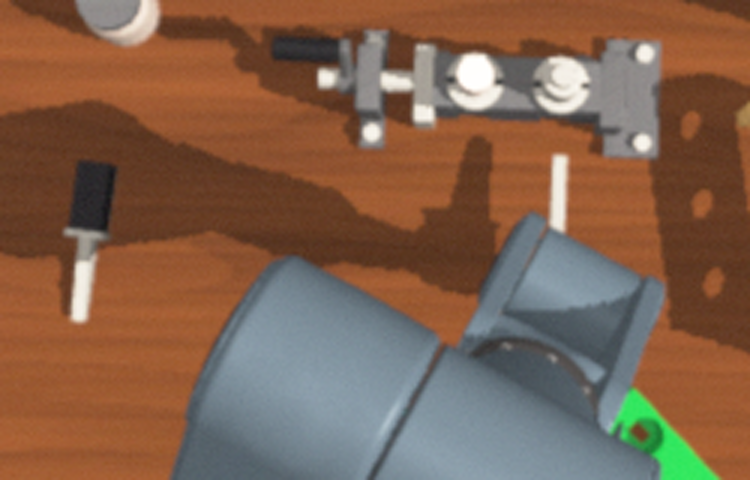

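Request:
jog_arm([
  [[-1,0,0.002,-0.03,0,0,0],[-1,0,0.002,-0.055,0,0,0],[-1,0,0.002,-0.064,0,0,0],[-1,0.01,0.002,-0.064,0,0,0],[-1,0.02,0.0015,-0.064,0,0,0],[-1,0.03,0.001,-0.064,0,0,0],[-1,0.04,0.001,-0.064,0,0,0],[-1,0.05,0.001,-0.064,0,0,0],[-1,0.06,0.0005,-0.064,0,0,0],[-1,0.06,0.0005,-0.064,0,0,0]],
])

```text
time: 32.35
tool_pos: [0.4986, -0.1034, 0.0111]
orientation: [-179.9, 0.2, 178.7]
ft_force: [2.1, 1.6, 4.1]
grip_width: 0.0285
```

Request:
jog_arm([
  [[-1,0.008,0,0,0,0,0],[-1,0.015,0,0,0,0,0],[-1,0.02,-0.0005,0,0,0,0],[-1,0.025,-0.0005,0,0,0,0],[-1,0.03,-0.0005,0,0,0,0],[-1,0.035,-0.0005,0,0,0,0],[-1,0.04,-0.001,0,0,0,0],[-1,0.04,-0.001,0,0,0,0]],
])

```text
time: 33.35
tool_pos: [0.5239, -0.1003, 0.0109]
orientation: [179.6, -1.5, 178.8]
ft_force: [-22.1, 0.2, 23.9]
grip_width: 0.0282
```

Request:
jog_arm([
  [[-1,0.005,0,0,0,0,0],[-1,0.01,0,0,0,0,0],[-1,0.015,0,0,0,0,0],[-1,0.02,-0.0005,0,0,0,0],[-1,0.02,-0.0005,0,0,0,0]],
])

```text
time: 33.98
tool_pos: [0.5406, -0.0996, 0.011]
orientation: [179.5, -1.9, 178.9]
ft_force: [-27.2, 3.0, 27.8]
grip_width: 0.028
```

Request:
jog_arm([
  [[-1,0.004,-0.002,0,0,0,0],[-1,0.008,-0.003,0,0,0,0],[-1,0.012,-0.004,0,0,0,0],[-1,0.013,-0.004,0,0,0,0],[-1,0.013,-0.004,0,0,0,0]],
])

```text
time: 34.6
tool_pos: [0.551, -0.1025, 0.0108]
orientation: [179.3, -2.2, 178.9]
ft_force: [-30.1, 4.1, 31.2]
grip_width: 0.0283
```

```bash
python3 - <<'E'
from h import *
C,i,d=snap("scene","s11",(170,120,450,330),2.8)
C,i,d=snap("wrist","w11")
E
```

```text
(no output)
```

View pics/s11.png

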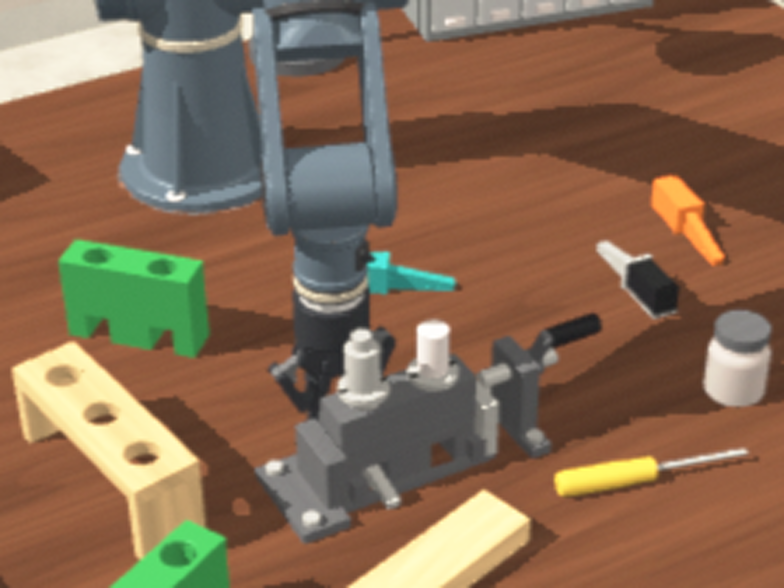

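View pics/w11.png

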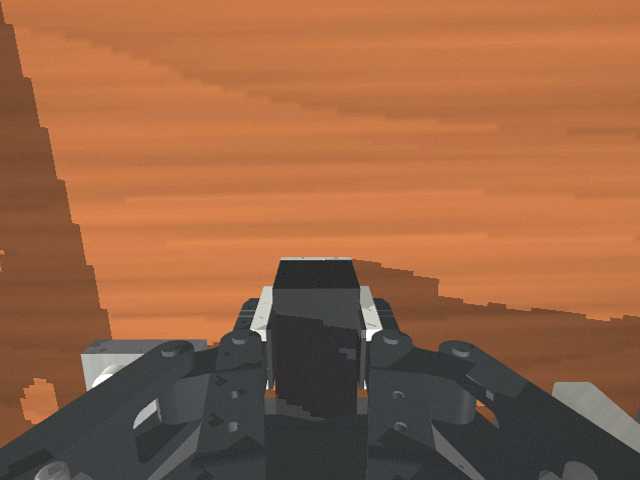

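```bash
cat >> h.py <<'E'
def tops():
    C=cam("scene");p,d=capture("scene");P=cloud(C,d)
    for nm,x,y,rr in (("a1",.627,-.107,.008),("a3",.6287,-.031,.012)):
        m=(np.hypot(P[...,0]-x,P[...,1]-y)<rr)&(P[...,2]>.11); print(nm,m.sum(),np.nanpercentile(P[...,2][m],[50,75,90]).round(4))
E
python3 -c "
from h import *
tops()"
```

```text
a1 45 [0.1639 0.1727 0.1754]
a3 86 [0.15   0.1569 0.1588]
```

Request:
jog_arm([
  [[-1,0.003,0,0,0,0,0],[-1,0.003,0,0,0,0,0],[-1,-0.01,0.003,0.001,0,0,0],[-1,-0.018,0.003,0.003,0,0,0],[0.05,-0.018,0.003,0.003,0,0,0],[0.05,-0.018,0.003,0.003,0,0,0],[0.05,-0.018,0.003,0.003,0,0,0]],
])

```text
time: 35.62
tool_pos: [0.5534, -0.1063, 0.014]
orientation: [-179.9, 0.2, 178.7]
ft_force: [0.0, 0.1, -0.5]
grip_width: 0.0451
```

```bash
python3 - <<'E'
from h import *
C,i,d=snap("scene","s12",(170,120,450,330),2.8); tops()
E
```

```text
a1 37 [0.169  0.1763 0.1777]
a3 74 [0.1533 0.1574 0.1592]
```

View pics/s12.png

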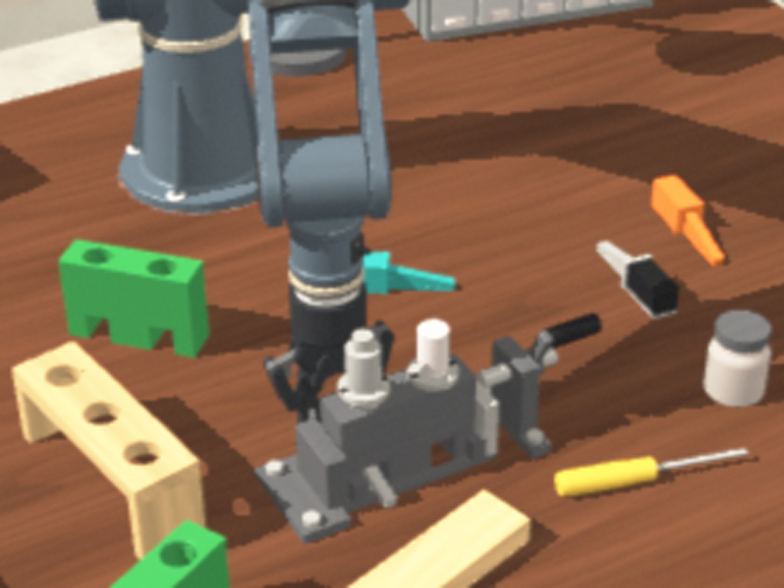

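Request:
jog_arm([
  [[0.1,-0.005,0,0.05,0,0,0],[0.1,-0.02,0,0.1,0,0,0],[0.1,-0.04,0,0.15,0,0,-0.18],[0.3,-0.06,0.02,0.2,0,0,-0.36],[0.3,-0.08,0.06,0.25,0,0,-0.54],[0.3,-0.083,0.1,0.3,0,0,-0.72],[0.3,-0.083,0.14,0.306,0,0,-0.9],[0.3,-0.083,0.18,0.306,0,0,-1.08],[0.3,-0.083,0.22,0.306,0,0,-1.26],[0.3,-0.083,0.26,0.306,0,0,-1.44],[0.3,-0.083,0.3,0.306,0,0,-1.62]],
])

```text
time: 37.1
tool_pos: [0.4685, 0.1958, 0.3198]
orientation: [179.9, -0.0, 85.5]
ft_force: [0.2, -0.1, 0.6]
grip_width: 0.0555
```

Request:
jog_arm([
  [[0.3,0,0.03,0,0,0,-0.18],[0.3,0,0.06,0,0,0,-0.36],[0.3,0,0.08,0,0,0,-0.54],[0.3,0,0.08,0,0,0,-0.72],[0.3,0,0.08,0,0,0,-0.9],[0.3,0,0.08,0,0,0,-1.08],[0.3,0,0.08,0,0,0,-1.26],[0.3,0,0.08,0,0,0,-1.44],[0.3,0,0.08,0,0,0,-1.613],[0.3,0,0.08,0,0,0,-1.613],[0.3,0,0.08,0,0,0,-1.613]],
])

```text
time: 38.48
tool_pos: [0.4686, 0.2744, 0.3196]
orientation: [-180.0, -0.0, -6.4]
ft_force: [-1.1, -1.0, -1.0]
grip_width: 0.0558
```

```bash
python3 -c "
from dr import *
drifts('w13'); snap('scene','s13',(170,120,450,330),2.8); tops()"
```

```text
w [ 254  116   29   59 1503] [522.7 319.1] [29.6 61.8] 83.6
t [174 235  13  22 167] [524.5 320.1] [28.7 58. ] 86.3
t [545 468  59  12 174] [ -75.3 -758. ] [ 12.9 160. ] 10.8
a1 27 [0.1699 0.1754 0.1777]
a3 73 [0.1477 0.1571 0.1588]
```

View pics/w13.png

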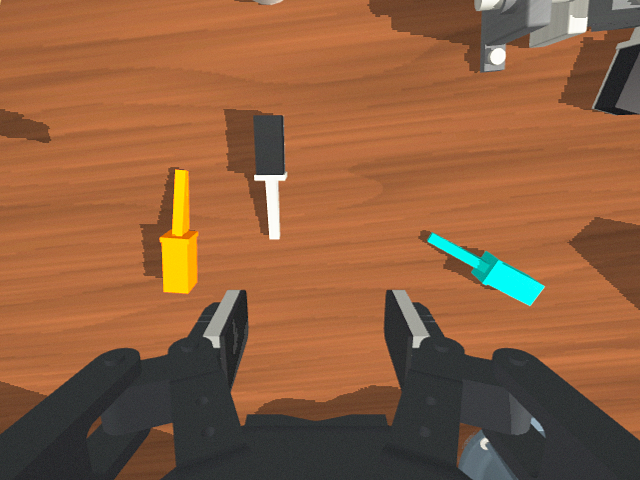

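View pics/s13.png

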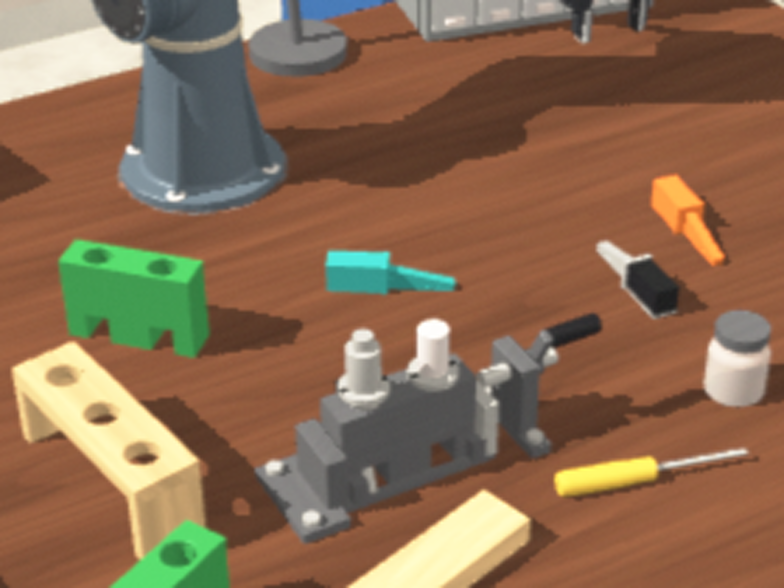

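```bash
python3 -c "
from h import *
snap('top','t13',(250,180,410,320),5)
snap('scene','s13b',(240,230,360,320),6)"
```

```text
(no output)
```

View pics/t13.png

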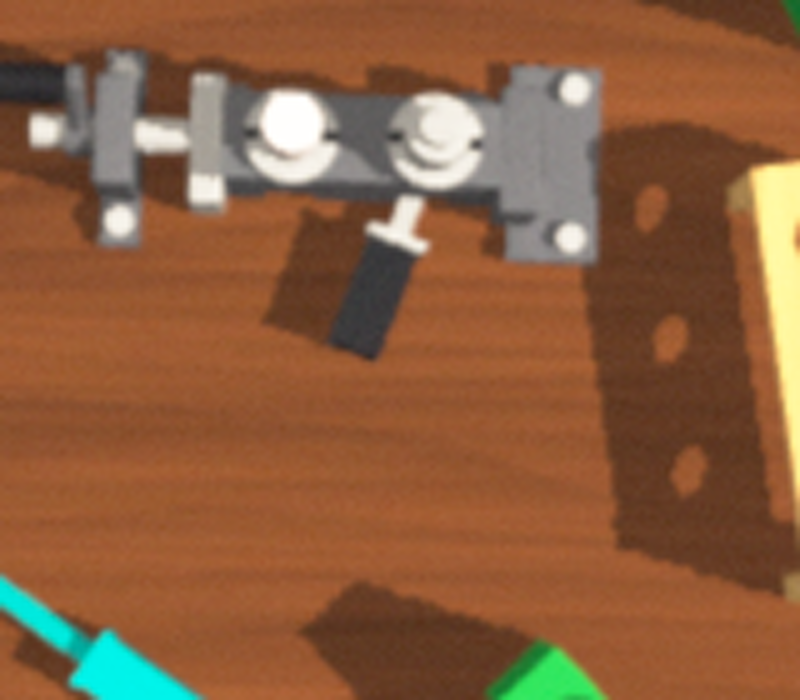

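View pics/s13b.png

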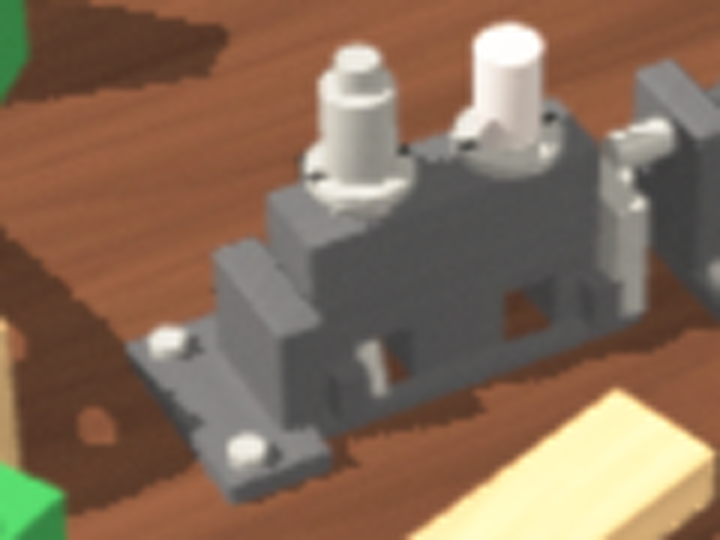

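```bash
python3 -c "
from h import *
C=cam('top');p,d=capture('top');P=cloud(C,d);Z=P[...,2];hsv=cv2.cvtColor(p[:,:,::-1].copy(),cv2.COLOR_BGR2HSV); V=hsv[...,2]
rect(C,(V<75)&(Z>.02),(312,226,338,254),.036)
rect(C,(V<75),(312,226,338,254),.036)
print(V[236:248:3,318:332:2])
"
```

```text
[316 228  16  24 213] [547.7 -74.9] [27.2 60.7] 69.2
 [316 228  16  24 216] [547.4 -74.8] [27.2 61.2] 69.1
[[ 91  70  56  61  61  59  67]
 [ 89  58  58  60  57  60 114]
 [ 66  59  59  55  59  74 147]
 [ 63  55  60  64  59 130 162]]
```

Request:
jog_arm([
  [[0.1,0,-0.03,0,0,0,0.18],[0.1,0,-0.06,0,0,0,0.36],[0.1,0,-0.09,0,0,0,0.54],[0.1,0,-0.12,0,0,0,0.72],[0.1,0,-0.15,0,0,0,0.9],[0.1,0,-0.18,0,0,0,1.08],[0.1,0,-0.21,0,0,0,1.26],[0.1,0,-0.24,0,0,0,1.44],[0.1,0.01,-0.27,0,0,0,1.62],[0.1,0.02,-0.3,0,0,0,1.8],[0.1,0.03,-0.32,0,0,0,1.98],[0.1,0.04,-0.34,0,0,0,2.16],[0.1,0.05,-0.347,-0.03,0,0,2.34],[0.1,0.06,-0.347,-0.06,0,0,2.52],[0.1,0.067,-0.347,-0.09,0,0,2.7],[0.1,0.067,-0.347,-0.12,0,0,2.89],[0.1,0.067,-0.347,-0.16,0,0,2.89],[0.1,0.067,-0.347,-0.2,0,0,2.89],[0.1,0.067,-0.347,-0.2,0,0,2.89]],
])

```text
time: 41.2
tool_pos: [0.5335, -0.0719, 0.117]
orientation: [-180.0, -0.4, 159.0]
ft_force: [-0.3, -0.4, 0.8]
grip_width: 0.0471
```

```bash
python3 -c "
from h import *
print(sense()['tool_pos'],sense()['orientation'])
snap('wrist','w14');snap('scene','s14',(240,160,400,320),4)"
```

```text
[ 0.53345029 -0.07192156  0.11701695] [-179.98988274   -0.4055807   159.04784223]
```

View pics/w14.png

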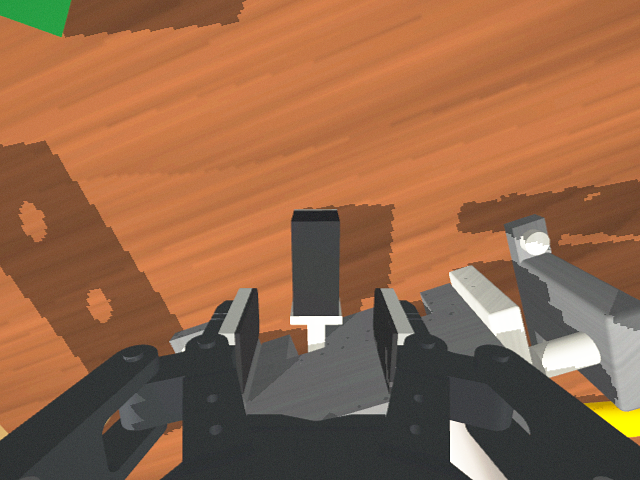

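View pics/s14.png

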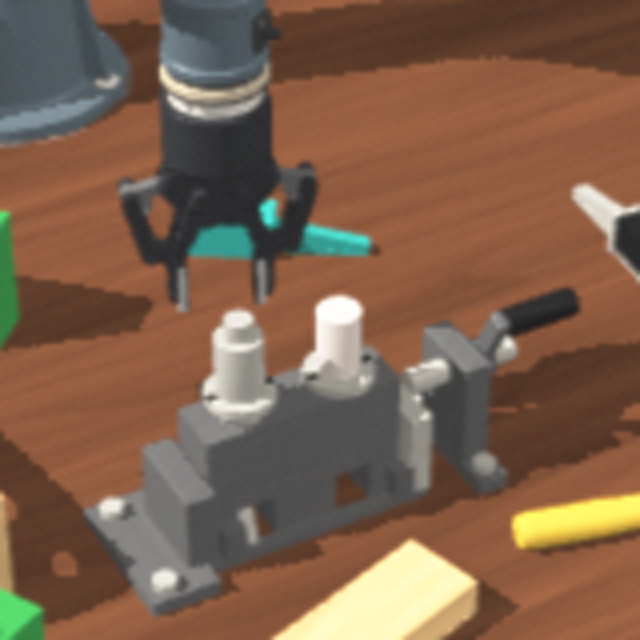

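```bash
python3 -c "
from h import *
C=cam('wrist')
for u,v in ((293,222),(339,222),(292,316),(340,316)): print(plane(C,u,v,.036).round(4))
a=(plane(C,293,222,.036)+plane(C,339,222,.036))/2; b=(plane(C,292,316,.036)+plane(C,340,316,.036))/2
t=(b-a)/np.linalg.norm(b-a); print(np.linalg.norm(b-a),np.degrees(np.arctan2(t[1],t[0])),'grip',a+.02*t)
"
```

```text
[ 0.5161 -0.082   0.036 ]
[ 0.5262 -0.0555  0.036 ]
[ 0.5757 -0.1066  0.036 ]
[ 0.587  -0.0768  0.036 ]
0.06441003295394938 -20.901568488513533 grip [ 0.53985146 -0.0758878   0.036     ]
```

Request:
jog_arm([
  [[0.1,0.002,-0.002,-0.05,0,0,0],[0.1,0.002,-0.002,-0.09,0,0,0],[0.1,0.002,-0.002,-0.109,0,0,0],[0.1,0.002,-0.002,-0.109,0,0,0],[-1,0.002,-0.002,-0.109,0,0,0],[-1,0.002,-0.002,-0.109,0,0,0],[-1,0.002,-0.002,-0.109,0,0,0]],
], grip_force=110)

```text
time: 42.18
tool_pos: [0.5393, -0.0751, 0.0128]
orientation: [180.0, 0.3, 159.1]
ft_force: [-0.6, 1.1, 7.6]
grip_width: 0.0283
```

Request:
jog_arm([
  [[-1,-0.003,-0.008,0,0,0,0.09],[-1,-0.006,-0.016,0,0,0,0.18],[-1,-0.008,-0.024,0,0,0,0.27],[-1,-0.008,-0.031,0,0,0,0.342],[-1,-0.008,-0.031,0,0,0,0.342],[-1,-0.008,-0.031,0,0,0,0.342]],
])

```text
time: 42.92
tool_pos: [0.5308, -0.1061, 0.0128]
orientation: [-179.9, 0.2, 178.7]
ft_force: [-0.7, -0.2, 6.6]
grip_width: 0.0277
```

Request:
jog_arm([
  [[-1,0.006,0,0,0,0,0],[-1,0.012,0,0,0,0,0],[-1,0.018,-0.0005,0,0,0,0],[-1,0.024,-0.0005,0,0,0,0],[-1,0.024,-0.0005,0,0,0,0]],
])

```text
time: 43.55
tool_pos: [0.5542, -0.1063, 0.0128]
orientation: [-180.0, 0.1, 178.6]
ft_force: [-1.9, 1.4, 9.0]
grip_width: 0.028
```

Request:
jog_arm([
  [[-1,0.002,0,0,0,0,0],[-1,0.004,0,0,0,0,0],[-1,0.006,0,0,0,0,0],[-1,0.006,0,0,0,0,0]],
])

```text
time: 44.05
tool_pos: [0.5559, -0.106, 0.0128]
orientation: [180.0, -0.4, 178.7]
ft_force: [-11.7, -2.5, 14.4]
grip_width: 0.028
```

```bash
python3 -c "
from h import *
tops();snap('scene','s15',(240,160,400,320),4)"
```

```text
a1 33 [0.1714 0.1751 0.1772]
a3 71 [0.1519 0.1576 0.1591]
```

View pics/s15.png

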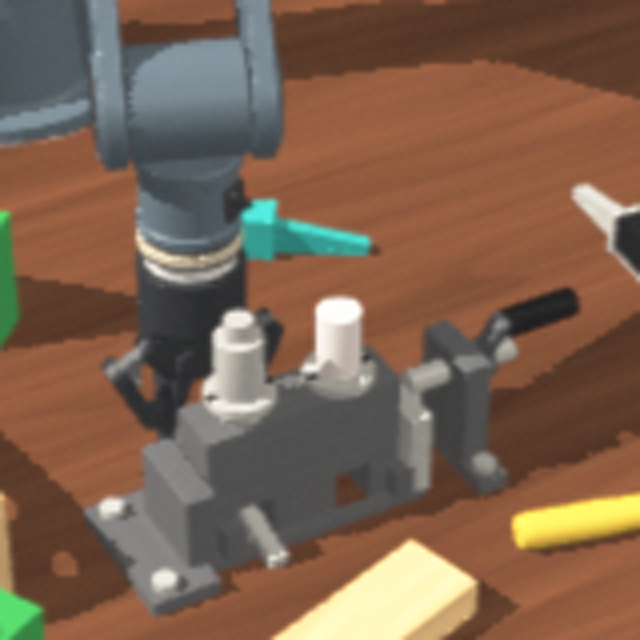

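Request:
jog_arm([
  [[-1,0.004,0,0,0,0,0],[-1,0.009,-0.001,0,0,0,0],[-1,0.009,-0.001,0,0,0,0]],
])

```text
time: 44.52
tool_pos: [0.5558, -0.1057, 0.0127]
orientation: [179.8, -1.5, 178.8]
ft_force: [-26.4, -5.1, 26.3]
grip_width: 0.0278
```

Request:
jog_arm([
  [[-1,-0.006,0,0.001,0,0,0],[-1,-0.013,0,0.003,0,0,0],[0.05,-0.013,0,0.003,0,0,0],[0.05,-0.013,0,0.003,0,0,0],[0.05,-0.013,0,0.003,0,0,0],[0.05,-0.02,0,0.05,0,0,0],[0.05,-0.04,0,0.1,0,0,0],[0.05,-0.06,0,0.16,0,0,0],[0.05,-0.08,0.03,0.22,0,0,-0.18],[0.1,-0.09,0.06,0.28,0,0,-0.36],[0.1,-0.1,0.1,0.308,0,0,-0.54],[0.1,-0.1,0.14,0.308,0,0,-0.72],[0.1,-0.1,0.18,0.308,0,0,-0.9],[0.1,-0.1,0.22,0.308,0,0,-1.08],[0.3,-0.1,0.26,0.308,0,0,-1.26],[0.3,-0.1,0.3,0.308,0,0,-1.44],[0.3,-0.1,0.34,0.308,0,0,-1.62]],
])

```text
time: 46.65
tool_pos: [0.4687, 0.2344, 0.3188]
orientation: [179.9, -0.0, 85.5]
ft_force: [-0.4, -1.1, 0.1]
grip_width: 0.0555
```

Request:
jog_arm([
  [[0.3,0,0.02,0,0,0,-0.18],[0.3,0,0.04,0,0,0,-0.36],[0.3,0,0.04,0,0,0,-0.54],[0.3,0,0.04,0,0,0,-0.72],[0.3,0,0.04,0,0,0,-0.9],[0.3,0,0.04,0,0,0,-1.08],[0.3,0,0.04,0,0,0,-1.26],[0.3,0,0.04,0,0,0,-1.44],[0.3,0,0.04,0,0,0,-1.613],[0.3,0,0.04,0,0,0,-1.613],[0.3,0,0.04,0,0,0,-1.613]],
])

```text
time: 48.02
tool_pos: [0.4686, 0.273, 0.3186]
orientation: [-180.0, -0.0, -6.5]
ft_force: [0.3, 0.1, 0.0]
grip_width: 0.0554
```

```bash
python3 -c "
from dr import *
print(sense()['tool_pos'],sense()['orientation'])
drifts('w16'); snap('top','t16',(150,180,400,340),3); tops();snap('scene','s16',(240,160,400,320),4)"
```

```text
[0.46860234 0.27300252 0.31856308] [-1.79994532e+02 -1.10828470e-02 -6.45160824e+00]
w [ 252  116   30   59 1498] [523.1 319.1] [29.5 61.8] 83.8
t [174 235  13  22 171] [524.5 319.9] [28.6 58.3] 85.0
t [543 468  61  12 163] [ -74.7 -754.9] [ 10.6 164.7] 11.1
a1 29 [0.1744 0.1775 0.1781]
a3 82 [0.1496 0.1563 0.1582]
```

View pics/t16.png

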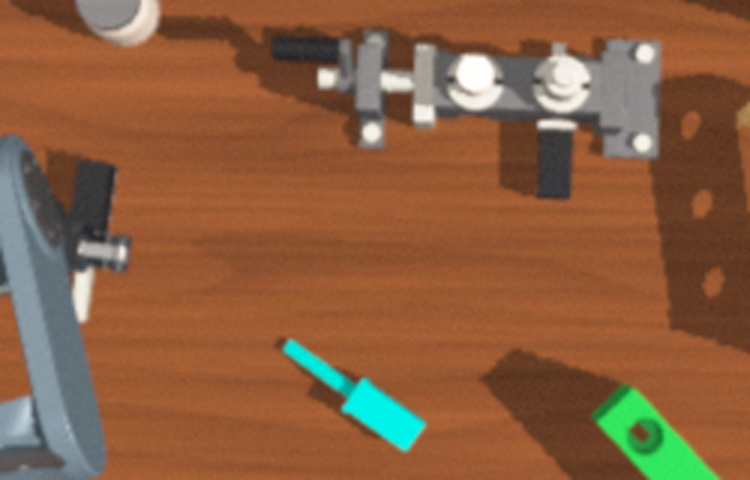

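View pics/s16.png

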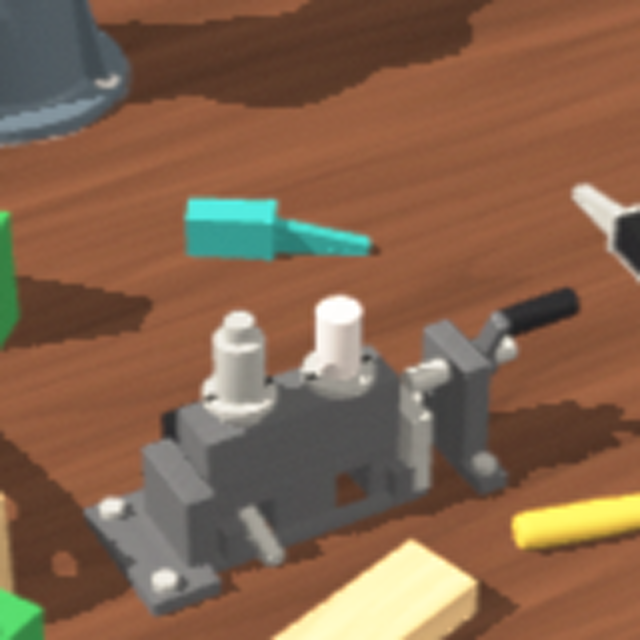

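Request:
jog_arm([
  [[0.3,0.04,0.03,-0.03,0,0,0],[0.3,0.067,0.045,-0.08,0,0,0],[0.3,0.067,0.045,-0.13,0,0,0],[0.3,0.067,0.045,-0.18,0,0,0],[0.3,0.067,0.045,-0.23,0,0,0],[0.3,0.067,0.045,-0.28,0,0,0],[0.3,0.067,0.045,-0.308,0,0,0],[0.3,0.067,0.045,-0.308,0,0,0],[-1,0.067,0.045,-0.308,0,0,0],[-1,0.067,0.045,-0.308,0,0,0],[-1,0.067,0.045,-0.308,0,0,0],[-1,0.067,0.045,-0.308,0,0,0]],
], grip_force=110)

```text
time: 49.78
tool_pos: [0.5371, 0.3186, 0.0127]
orientation: [-179.9, -0.2, -6.6]
ft_force: [-0.9, -0.5, 8.0]
grip_width: 0.0275
```

Request:
jog_arm([
  [[-1,0,0,0.03,0,0,0],[-1,-0.01,0,0.065,0,0,0.1],[-1,-0.03,0,0.065,0,0,0.28],[-1,-0.05,-0.01,0.065,0,0,0.46],[-1,-0.07,-0.02,0.065,0,0,0.64],[-1,-0.09,-0.03,0.065,0,0,0.82],[-1,-0.0985,-0.05,0.065,0,0,1.0],[-1,-0.0985,-0.07,0.065,0,0,1.18],[-1,-0.0985,-0.09,0.065,0,0,1.36],[-1,-0.0985,-0.11,0.065,0,0,1.54],[-1,-0.0985,-0.13,0.065,0,0,1.72]],
])

```text
time: 51.15
tool_pos: [0.4369, 0.1873, 0.0757]
orientation: [180.0, -0.0, 92.3]
ft_force: [0.6, 0.1, -2.1]
grip_width: 0.0282
```

Request:
jog_arm([
  [[-1,0,-0.02,0,0,0,0.18],[-1,0,-0.04,0,0,0,0.36],[-1,0,-0.06,0,0,0,0.54],[-1,0,-0.09,0,0,0,0.72],[-1,0,-0.12,0,0,0,0.9],[-1,0,-0.15,0,0,0,1.08],[-1,0,-0.18,0,0,0,1.26],[-1,0,-0.205,0,0,0,1.44],[-1,0,-0.2155,0,0,0,1.513],[-1,0,-0.2155,0,0,0,1.513],[-1,0,-0.2155,0,0,0,1.513]],
])

```text
time: 52.52
tool_pos: [0.4368, -0.0272, 0.0756]
orientation: [180.0, -0.0, 178.6]
ft_force: [-0.2, -0.2, -3.1]
grip_width: 0.0283
```

```bash
python3 -c "
from h import *
print(sense()['tool_pos'],sense()['orientation'])
snap('top','t17',(150,180,400,340),3); snap('scene','s17',(200,130,420,320),3.5)"
```

```text
[ 0.43679089 -0.02721387  0.07561225] [ 1.79990526e+02 -2.14326908e-02  1.78588916e+02]
```

View pics/t17.png

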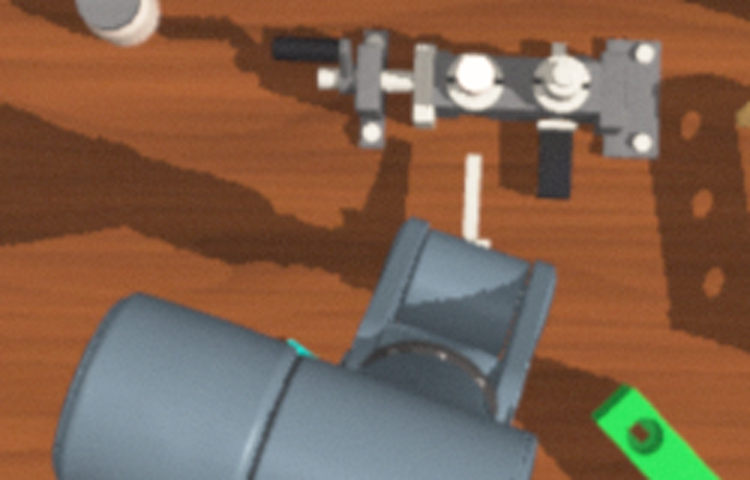

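View pics/s17.png

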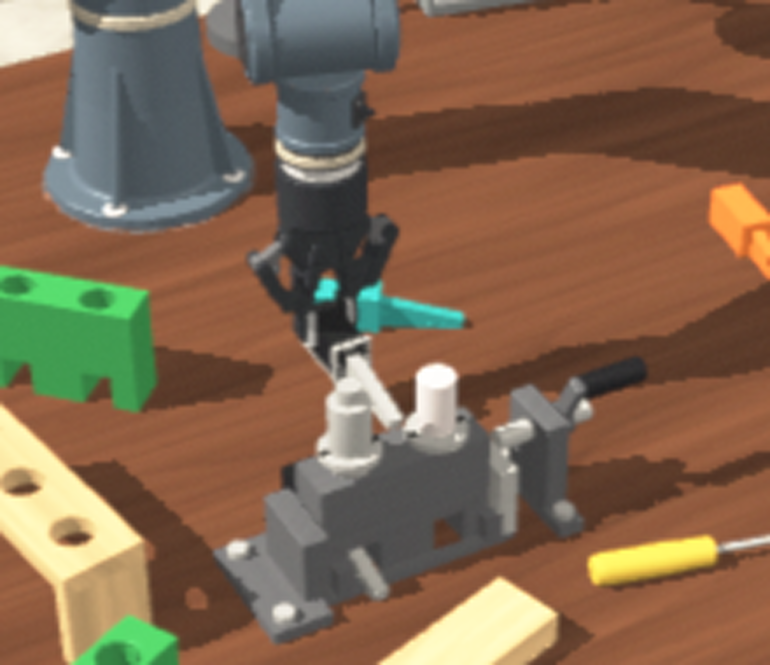

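Request:
jog_arm([
  [[-1,0,0,-0.03,0,0,0],[-1,0,0,-0.055,0,0,0],[-1,0,0,-0.064,0,0,0],[-1,0.01,0,-0.064,0,0,0],[-1,0.02,-0.0005,-0.064,0,0,0],[-1,0.03,-0.0005,-0.064,0,0,0],[-1,0.04,-0.001,-0.064,0,0,0],[-1,0.05,-0.001,-0.064,0,0,0],[-1,0.062,-0.0015,-0.064,0,0,0],[-1,0.062,-0.0015,-0.064,0,0,0]],
])

```text
time: 53.88
tool_pos: [0.5008, -0.029, 0.0127]
orientation: [-180.0, 0.2, 178.7]
ft_force: [2.0, 1.3, 5.7]
grip_width: 0.028
```

Request:
jog_arm([
  [[-1,0.008,0,0,0,0,0],[-1,0.015,-0.001,0,0,0,0],[-1,0.02,-0.001,0,0,0,0],[-1,0.025,-0.002,0,0,0,0],[-1,0.03,-0.003,0,0,0,0],[-1,0.035,-0.004,0,0,0,0],[-1,0.04,-0.004,0,0,0,0],[-1,0.04,-0.004,0,0,0,0]],
])

```text
time: 54.88
tool_pos: [0.524, -0.0295, 0.0125]
orientation: [179.7, -1.7, 178.8]
ft_force: [-23.3, -0.1, 26.5]
grip_width: 0.028
```

Request:
jog_arm([
  [[-1,0.005,0,0,0,0,0],[-1,0.01,-0.001,0,0,0,0],[-1,0.015,-0.001,0,0,0,0],[-1,0.02,-0.002,0,0,0,0],[-1,0.025,-0.002,0,0,0,0],[-1,0.03,-0.003,0,0,0,0],[-1,0.034,-0.003,0,0,0,0],[-1,0.034,-0.003,0,0,0,0]],
])

```text
time: 55.88
tool_pos: [0.5537, -0.0317, 0.0125]
orientation: [179.6, -2.3, 178.8]
ft_force: [-32.2, 1.3, 34.3]
grip_width: 0.0278
```

```bash
python3 -c "
from h import *
tops();snap('scene','s18',(200,130,420,320),3.5)"
```

```text
a1 33 [0.1713 0.1757 0.1781]
a3 112 [0.1473 0.1645 0.1662]
```

View pics/s18.png

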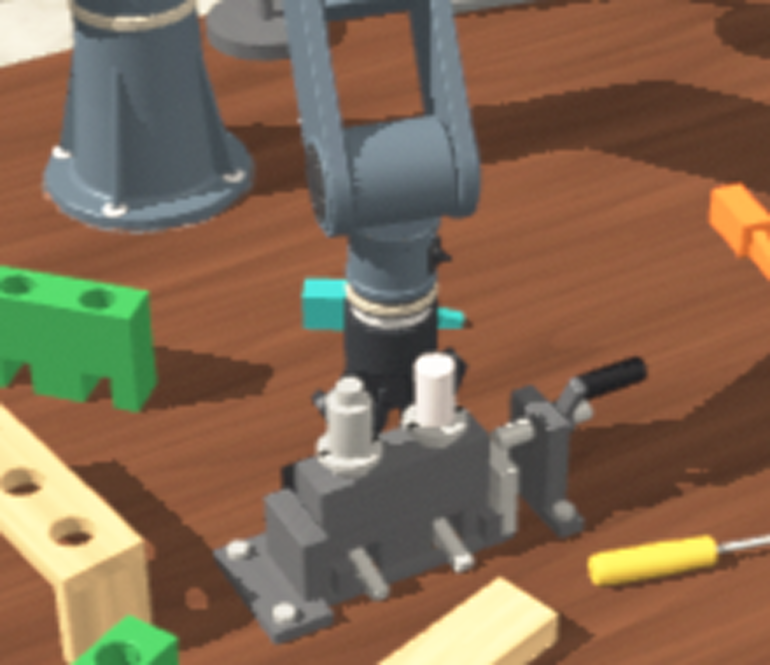

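Request:
jog_arm([
  [[-1,0.002,0,0.001,0,0,0],[-1,0.003,0,0.001,0,0,0],[-1,0.003,0,0.001,0,0,0]],
])

```text
time: 56.35
tool_pos: [0.5536, -0.0317, 0.0125]
orientation: [179.6, -2.6, 178.8]
ft_force: [-35.4, -1.5, 31.4]
grip_width: 0.0279
```

Request:
jog_arm([
  [[-1,-0.01,0.002,0.001,0,0,0],[-1,-0.022,0.003,0.003,0,0,0],[0.05,-0.022,0.003,0.003,0,0,0],[0.05,-0.022,0.003,0.003,0,0,0],[0.05,-0.022,0.003,0.003,0,0,0],[0.05,-0.03,0.003,0.05,0,0,0],[0.05,-0.05,0.003,0.1,0,0,0],[0.05,-0.07,0.003,0.16,0,0,0],[0.05,-0.08,0.003,0.22,0,0,-0.18],[0.05,-0.08,0.003,0.25,0,0,-0.36],[0.05,-0.08,0.003,0.25,0,0,-0.54]],
])

```text
time: 57.72
tool_pos: [0.4985, -0.0337, 0.2665]
orientation: [179.8, 0.5, 147.4]
ft_force: [-0.0, -0.2, -0.3]
grip_width: 0.0447
```

```bash
python3 -c "
from h import *
print(sense()['tool_pos'],sense()['orientation'])
tops();snap('scene','s19',(200,130,420,320),3.5)"
```

```text
[ 0.49852083 -0.0337286   0.26645204] [179.84720433   0.52598162 147.36329918]
a1 34 [0.1723 0.1765 0.177 ]
a3 81 [0.1596 0.1678 0.1691]
```

View pics/s19.png

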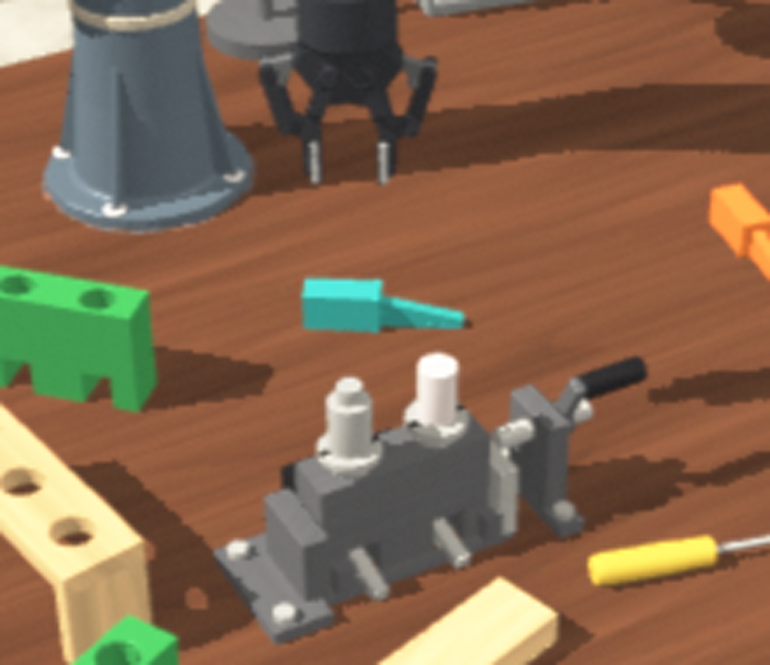

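Request:
jog_arm([
  [[0.1,0,0,0,0,0,-0.18],[0.1,0,0,0,0,0,-0.36],[0.1,0,0,0,0,0,-0.54],[0.1,0,-0.01,0,0,0,-0.72],[0.1,0.01,-0.02,0,0,0,-0.9],[0.1,0.02,-0.03,0,0,0,-1.08],[0.1,0.03,-0.04,0,0,0,-1.26],[0.1,0.04,-0.05,0,0,0,-1.44],[0.1,0.05,-0.06,0,0,0,-1.62],[0.1,0.06,-0.07,0,0,0,-1.8],[0.1,0.08,-0.0725,0,0,0,-1.98],[0.1,0.1,-0.0725,0,0,0,-2.16],[0.1,0.12,-0.0725,0,0,0,-2.34],[0.1,0.1285,-0.0725,0,0,0,-2.52],[0.1,0.1285,-0.0725,0,0,0,-2.6],[0.1,0.1285,-0.0725,0,0,0,-2.6],[0.1,0.1285,-0.0725,0,0,0,-2.6]],
])

```text
time: 59.95
tool_pos: [0.6244, -0.1056, 0.2621]
orientation: [-180.0, 0.0, -1.1]
ft_force: [0.9, -0.1, 0.2]
grip_width: 0.0467
```

```bash
python3 -c "
from h import *
print(sense()['tool_pos'],sense()['orientation'])
snap('wrist','w20')"
```

```text
[ 0.62440093 -0.1055649   0.26206215] [-1.79985255e+02  4.39373585e-02 -1.13127784e+00]
```

View pics/w20.png

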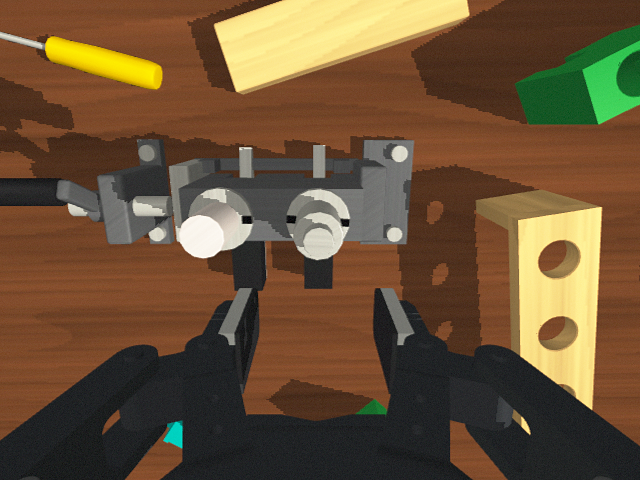

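Request:
jog_arm([
  [[0.1,0.002,-0.001,-0.04,0,0,0],[0.1,0.002,-0.001,-0.08,0,0,0],[0.1,0.002,-0.001,-0.115,0,0,0],[0.1,0.002,-0.001,-0.135,0,0,0],[0.1,0.002,-0.001,-0.135,0,0,0],[-1,0.002,-0.001,-0.135,0,0,0],[-1,0.002,-0.001,-0.135,0,0,0],[-1,0.002,-0.001,-0.135,0,0,0],[-1,0.002,-0.001,-0.135,0,0,0]],
], grip_force=90)

```text
time: 61.12
tool_pos: [0.627, -0.1069, 0.1282]
orientation: [180.0, -0.1, -1.3]
ft_force: [0.4, -1.4, -1.6]
grip_width: 0.0322
```

Request:
jog_arm([
  [[-1,0,0,0.004,0,0,0],[-1,0,0,0.012,0,0,0],[-1,0,0,0.03,0,0,0],[-1,0,0,0.06,0,0,0],[-1,0,0,0.1,0,0,0],[-1,0,0,0.115,0,0,0]],
])

```text
time: 61.88
tool_pos: [0.6276, -0.1065, 0.2465]
orientation: [179.9, -0.3, -1.3]
ft_force: [-0.6, -0.0, -4.3]
grip_width: 0.032
```

Request:
jog_arm([
  [[-1,-0.005,-0.04,0,0,0,0.05],[-1,-0.01,-0.09,0,0,0,0.1],[-1,-0.02,-0.14,0,0,0,0.17],[-1,-0.035,-0.18,0,0,0,0.17],[-1,-0.048,-0.213,0,0,0,0.17],[-1,-0.048,-0.213,-0.02,0,0,0.17],[-1,-0.048,-0.213,-0.03,0,0,0.17],[-1,-0.048,-0.213,-0.03,0,0,0.17]],
])

```text
time: 62.88
tool_pos: [0.5777, -0.3182, 0.211]
orientation: [-179.8, 0.2, 8.5]
ft_force: [0.5, 0.4, -4.9]
grip_width: 0.0318
```

```bash
python3 -c "
from h import *
print(sense()['tool_pos'],sense()['orientation'])
snap('scene','s21',(170,130,390,320),3.5)"
```

```text
[ 0.57772863 -0.31822263  0.21103883] [-1.79815682e+02  1.52950906e-01  8.50192366e+00]
```

View pics/s21.png

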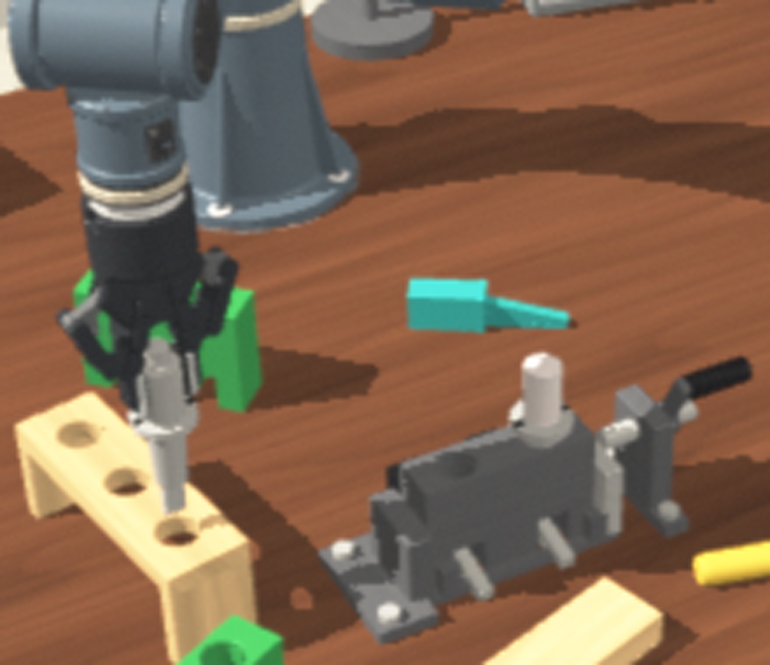

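Descend into the far hole.

Request:
jog_arm([
  [[-1,0.001,-0.0015,-0.02,0,0,0],[-1,0.001,-0.0015,-0.04,0,0,0],[-1,0.001,-0.0015,-0.06,0,0,0],[-1,0.001,-0.0015,-0.08,0,0,0],[-1,0.001,-0.0015,-0.093,0,0,0],[-1,0.001,-0.0015,-0.099,0,0,0],[-1,0.001,-0.0015,-0.099,0,0,0]],
])

```text
time: 63.8
tool_pos: [0.5798, -0.321, 0.1136]
orientation: [180.0, -0.0, 8.5]
ft_force: [0.2, -0.4, -4.6]
grip_width: 0.032
```

Request:
jog_arm([
  [[-1,0,0,-0.003,0,0,0],[-1,0,0,-0.004,0,0,0],[-1,0,0,-0.004,0,0,0]],
])

```text
time: 64.18
tool_pos: [0.5796, -0.3212, 0.1098]
orientation: [180.0, -0.0, 8.5]
ft_force: [-0.8, -0.0, -4.5]
grip_width: 0.0321
```

Request:
jog_arm([
  [[-1,0,0,-0.002,0,0,0],[-1,0,0,-0.003,0,0,0],[-1,0,0,-0.003,0,0,0]],
])

```text
time: 64.55
tool_pos: [0.5797, -0.3214, 0.1085]
orientation: [179.9, -0.0, 8.5]
ft_force: [-2.3, 1.5, 5.1]
grip_width: 0.0319
```

Request:
jog_arm([
  [[0.2,0,0,0,0,0,0],[0.2,0,0,0,0,0,0],[0.2,0,0,0.03,0,0,0],[0.2,0,0,0.08,0,0,0],[0.1,0,0,0.13,0,0,0],[0.1,0.01,0.05,0.155,0,0,-0.05],[0.1,0.02,0.1,0.155,0,0,-0.1],[0.1,0.03,0.15,0.155,0,0,-0.17],[0.1,0.04,0.2,0.155,0,0,-0.17],[0.1,0.049,0.25,0.155,0,0,-0.17],[0.1,0.049,0.289,0.155,0,0,-0.17],[0.1,0.049,0.289,0.155,0,0,-0.17],[0.1,0.049,0.289,0.155,0,0,-0.17]],
])

```text
time: 66.18
tool_pos: [0.6288, -0.0326, 0.2616]
orientation: [180.0, -0.0, -1.3]
ft_force: [0.1, -0.5, -0.0]
grip_width: 0.0469
```

```bash
python3 -c "
from h import *
print(sense()['tool_pos'],sense()['orientation'])
snap('scene','s22',(170,130,390,320),3.5);snap('wrist','w22')"
```

```text
[ 0.62880801 -0.03258964  0.2615985 ] [ 1.79954539e+02 -2.92846283e-02 -1.25682539e+00]
```

View pics/s22.png

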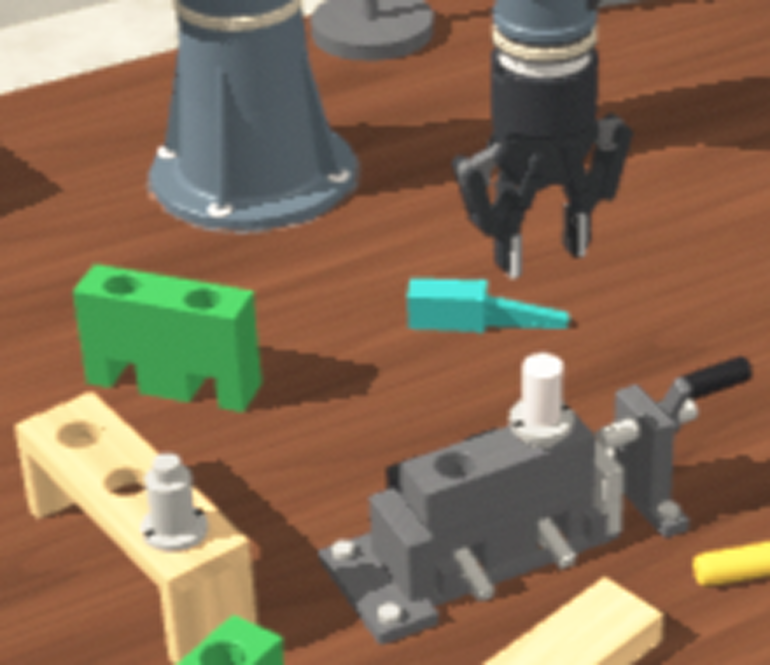

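View pics/w22.png

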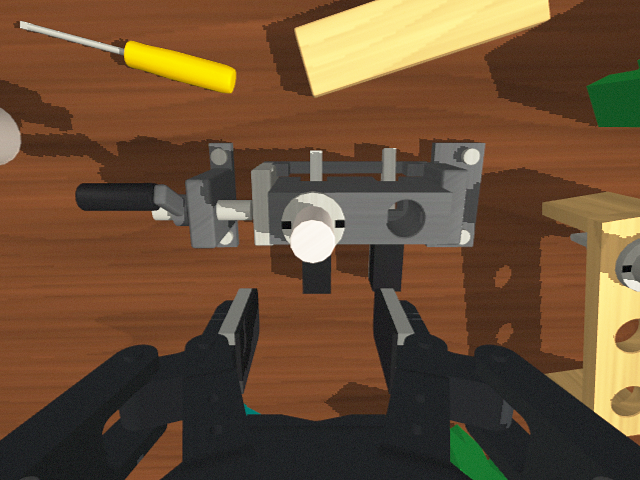

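Request:
jog_arm([
  [[0.1,0,0.001,-0.04,0,0,0],[0.1,0,0.001,-0.08,0,0,0],[0.1,0,0.001,-0.115,0,0,0],[0.1,0,0.001,-0.133,0,0,0],[0.1,0,0.001,-0.133,0,0,0],[-1,0,0.001,-0.133,0,0,0],[-1,0,0.001,-0.133,0,0,0],[-1,0,0.001,-0.133,0,0,0],[-1,0,0.001,-0.133,0,0,0]],
], grip_force=90)

```text
time: 67.4
tool_pos: [0.6296, -0.0313, 0.1296]
orientation: [180.0, -0.2, -1.3]
ft_force: [0.5, -0.0, 0.9]
grip_width: 0.0282
```

Request:
jog_arm([
  [[-1,0,0,0.004,0,0,0],[-1,0,0,0.012,0,0,0],[-1,0,0,0.03,0,0,0],[-1,0,0,0.06,0,0,0],[-1,0,0,0.1,0,0,0],[-1,0,0,0.115,0,0,0]],
])

```text
time: 68.15
tool_pos: [0.6287, -0.0311, 0.247]
orientation: [180.0, -0.2, -1.3]
ft_force: [0.7, -0.4, -4.0]
grip_width: 0.028
```

Request:
jog_arm([
  [[-1,-0.04,-0.02,0,0,0,0.05],[-1,-0.08,-0.06,0,0,0,0.1],[-1,-0.11,-0.1,0,0,0,0.17],[-1,-0.123,-0.15,0,0,0,0.17],[-1,-0.123,-0.2,0,0,0,0.17],[-1,-0.123,-0.25,0,0,0,0.17],[-1,-0.123,-0.285,0,0,0,0.17],[-1,-0.123,-0.2985,0,0,0,0.17],[-1,-0.123,-0.2985,-0.02,0,0,0.17],[-1,-0.123,-0.2985,-0.03,0,0,0.17],[-1,-0.123,-0.2985,-0.03,0,0,0.17]],
])

```text
time: 69.53
tool_pos: [0.5048, -0.3278, 0.2124]
orientation: [-179.8, 0.1, 8.5]
ft_force: [0.1, 0.1, -3.8]
grip_width: 0.0285
```

```bash
python3 -c "
from h import *
print(sense()['tool_pos'],sense()['orientation'])
snap('scene','s23',(170,130,390,320),3.5)"
```

```text
[ 0.50476014 -0.3278225   0.21235741] [-1.79805089e+02  1.37829006e-01  8.52445992e+00]
```

View pics/s23.png

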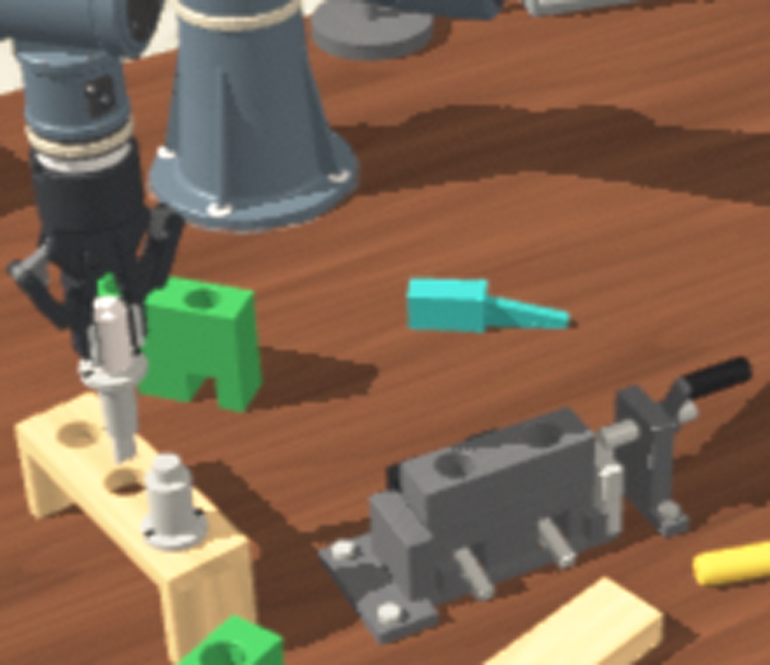

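Request:
jog_arm([
  [[-1,0,-0.001,-0.02,0,0,0],[-1,0,-0.001,-0.04,0,0,0],[-1,0,-0.001,-0.06,0,0,0],[-1,0,-0.001,-0.08,0,0,0],[-1,0,-0.001,-0.094,0,0,0],[-1,0,-0.001,-0.1,0,0,0],[-1,0,-0.001,-0.1,0,0,0]],
])

```text
time: 70.45
tool_pos: [0.5058, -0.3306, 0.1136]
orientation: [180.0, -0.0, 8.5]
ft_force: [0.9, -0.6, -3.3]
grip_width: 0.0282
```

Request:
jog_arm([
  [[-1,0,0,-0.002,0,0,0],[-1,0,0,-0.003,0,0,0],[-1,0,0,-0.003,0,0,0]],
])

```text
time: 70.82
tool_pos: [0.5057, -0.3307, 0.1108]
orientation: [180.0, -0.0, 8.5]
ft_force: [-0.1, -0.3, -3.8]
grip_width: 0.0282
```

Request:
jog_arm([
  [[-1,0,0,-0.002,0,0,0],[-1,0,0,-0.004,0,0,0],[-1,0,0,-0.004,0,0,0]],
])

```text
time: 71.2
tool_pos: [0.5057, -0.3309, 0.1097]
orientation: [179.9, -0.0, 8.5]
ft_force: [-4.6, 4.0, 12.8]
grip_width: 0.0284
```

Request:
jog_arm([
  [[-1,0,0,0.003,0,0,0],[0.2,0,0,0.003,0,0,0],[0.2,0,0,0.003,0,0,0],[0.2,0,0,0.05,0,0,0],[0.2,0,0,0.1,0,0,0],[0.1,0,0,0.15,0,0,0.15],[0.1,0,0.02,0.18,0,0,0.33],[0.1,0,0.04,0.18,0,0,0.51],[0.1,0,0.06,0.18,0,0,0.69],[0.1,0,0.08,0.18,0,0,0.87],[0.1,0,0.1,0.18,0,0,1.05],[0.1,0,0.12,0.18,0,0,1.23],[0.1,0,0.15,0.18,0,0,1.41]],
])

```text
time: 72.82
tool_pos: [0.5058, -0.1805, 0.2864]
orientation: [180.0, 0.0, 89.5]
ft_force: [0.3, 0.3, 0.7]
grip_width: 0.047
```

Request:
jog_arm([
  [[0.1,0,0.02,0,0,0,0.18],[0.1,0.01,0.04,0,0,0,0.36],[0.1,0.02,0.06,0,0,0,0.54],[0.1,0.03,0.08,0,0,0,0.72],[0.1,0.04,0.1,0,0,0,0.9],[0.1,0.048,0.12,0,0,0,1.08],[0.1,0.048,0.14,0,0,0,1.26],[0.1,0.048,0.151,0,0,0,1.44],[0.1,0.048,0.151,0,0,0,1.56],[0.1,0.048,0.151,0,0,0,1.56],[0.1,0.048,0.151,0,0,0,1.56]],
])

```text
time: 74.2
tool_pos: [0.5536, -0.0298, 0.2864]
orientation: [-180.0, -0.0, 178.5]
ft_force: [0.7, 0.1, 0.5]
grip_width: 0.047
```

```bash
python3 -c "
from h import *
print(sense()['tool_pos'],sense()['orientation'],sense()['q'])
C,i,d=snap('wrist','w24');snap('scene','s24',(170,130,390,320),3.5)
P=cloud(C,d);Z=P[...,2];V=cv2.cvtColor(i,cv2.COLOR_BGR2HSV)[...,2]
m=((V<70)&(abs(Z-.036)<.006)).astype(np.uint8); n,l,st,ce=cv2.connectedComponentsWithStats(m)
for k in range(1,n):
    if st[k,4]>300: rect(C,l==k,(0,0,640,480),.036,'w')
"
```

```text
[ 0.55362824 -0.02975054  0.28642274] [-1.79999913e+02 -2.70243217e-03  1.78525119e+02] [-1.46246315e+01  2.12114456e+01  8.84502586e+01 -7.42621529e-04
  7.03409077e+01 -1.03149500e+02]
w [ 300  173   28   60 1170] [559.1 -33.6] [28.2 63.4] 89.0
w [ 229  175   31   60 1049] [ 559.4 -107. ] [29.6 63.4] 88.6
```

View pics/w24.png

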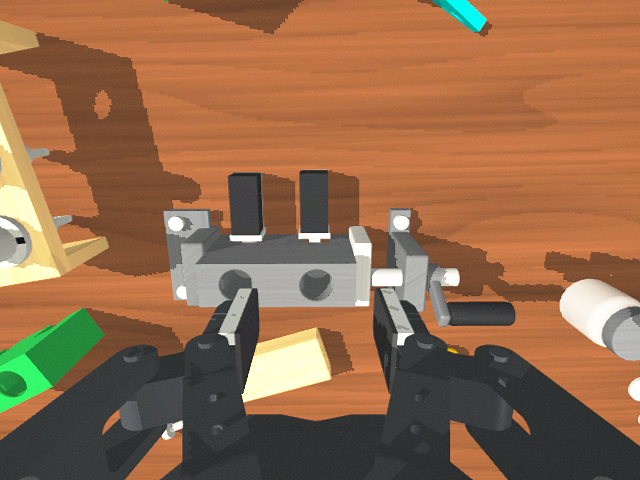

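View pics/s24.png

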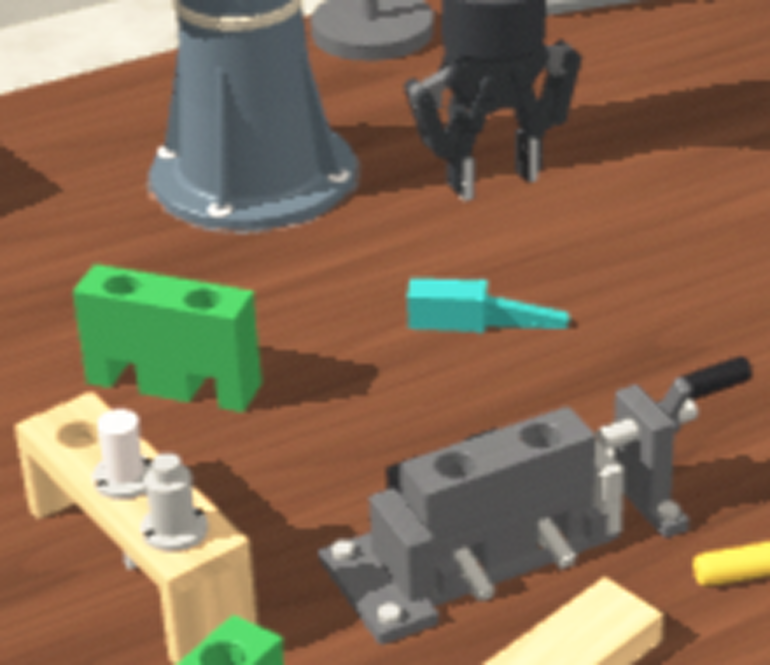

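Request:
jog_arm([
  [[0.1,-0.003,-0.001,-0.05,0,0,0],[0.1,-0.003,-0.001,-0.1,0,0,0],[0.1,-0.003,-0.001,-0.15,0,0,0],[0.1,-0.003,-0.001,-0.2,0,0,0],[0.1,-0.003,-0.001,-0.25,0,0,0],[0.1,-0.003,-0.001,-0.273,0,0,0],[0.1,-0.003,-0.001,-0.273,0,0,0],[-1,-0.003,-0.001,-0.273,0,0,0],[-1,-0.003,-0.001,-0.273,0,0,0],[-1,-0.003,-0.001,-0.273,0,0,0],[-1,-0.003,-0.001,-0.273,0,0,0]],
], grip_force=100)

```text
time: 75.68
tool_pos: [0.5514, -0.0308, 0.0148]
orientation: [-180.0, 0.1, 178.6]
ft_force: [-1.0, 0.6, 5.9]
grip_width: 0.0279
```

Request:
jog_arm([
  [[-1,-0.01,0,0.001,0,0,0],[-1,-0.025,0.0005,0.001,0,0,0],[-1,-0.04,0.001,0.001,0,0,0],[-1,-0.06,0.001,0.001,0,0,0],[-1,-0.08,0.0015,0.001,0,0,0],[-1,-0.1,0.002,0.001,0,0,0],[-1,-0.12,0.0025,0.001,0,0,0],[-1,-0.125,0.0025,0.001,0,0,0],[-1,-0.125,0.0025,0.001,0,0,0]],
])

```text
time: 76.8
tool_pos: [0.4244, -0.0278, 0.0147]
orientation: [180.0, -0.1, 178.6]
ft_force: [-3.2, -0.7, 5.6]
grip_width: 0.0279
```

Request:
jog_arm([
  [[0.1,0,0,0,0,0,0],[0.1,0,0,0,0,0,0],[0.1,0,0,0.04,0,0,0],[0.1,0,0,0.09,0,0,0],[0.1,0.03,-0.03,0.1,0,0,0],[0.1,0.07,-0.06,0.1,0,0,0],[0.1,0.11,-0.077,0.1,0,0,0],[0.1,0.126,-0.077,0.08,0,0,0],[0.1,0.126,-0.077,0.04,0,0,0],[0.1,0.126,-0.077,0.0,0,0,0],[0.1,0.126,-0.077,0.0,0,0,0],[-1,0.126,-0.077,0.0,0,0,0],[-1,0.126,-0.077,0.0,0,0,0],[-1,0.126,-0.077,0.0,0,0,0],[-1,0.126,-0.077,0.0,0,0,0]],
])

```text
time: 78.68
tool_pos: [0.5522, -0.1053, 0.0157]
orientation: [-180.0, 0.1, 178.6]
ft_force: [0.0, 0.1, 5.3]
grip_width: 0.0279
```

```bash
python3 -c "
from h import *
snap('scene','s25',(170,130,390,320),3.5);print(sense()['ft_force'])"
```

```text
[-0.37065953  0.54944926  6.01384058]
```

View pics/s25.png

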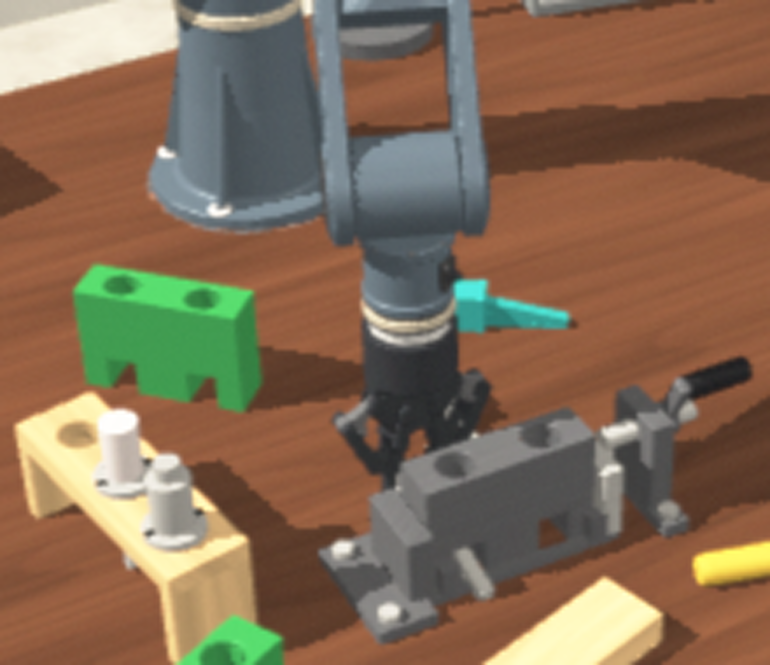

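Request:
jog_arm([
  [[-1,-0.01,0,0.001,0,0,0],[-1,-0.025,0.0005,0.001,0,0,0],[-1,-0.04,0.001,0.001,0,0,0],[-1,-0.06,0.001,0.001,0,0,0],[-1,-0.08,0.0015,0.001,0,0,0],[-1,-0.1,0.002,0.001,0,0,0],[-1,-0.115,0.0025,0.001,0,0,0],[-1,-0.115,0.0025,0.001,0,0,0],[0.1,-0.115,0.0025,0.001,0,0,0],[0.1,-0.115,0.0025,0.001,0,0,0],[0.1,-0.115,0.0025,0.001,0,0,0],[0.1,-0.115,0.0025,0.05,0,0,0],[0.1,-0.115,0.0025,0.11,0,0,0],[0.1,-0.115,0.0025,0.17,0,0,0],[0.1,-0.115,0.0025,0.23,0,0,0],[0.1,-0.115,0.0025,0.26,0,0,0],[0.1,-0.115,0.0025,0.26,0,0,0]],
])

```text
time: 80.85
tool_pos: [0.4381, -0.1032, 0.277]
orientation: [-179.8, 0.4, 178.7]
ft_force: [0.3, -0.3, 0.4]
grip_width: 0.047
```

```bash
python3 -c "
from h import *
print(sense()['tool_pos'])
snap('scene','s26');snap('wrist','w26');snap('top','t26',(120,110,450,340),2.4)"
```

```text
[ 0.43806603 -0.10315557  0.2769818 ]
```

View pics/s26.png

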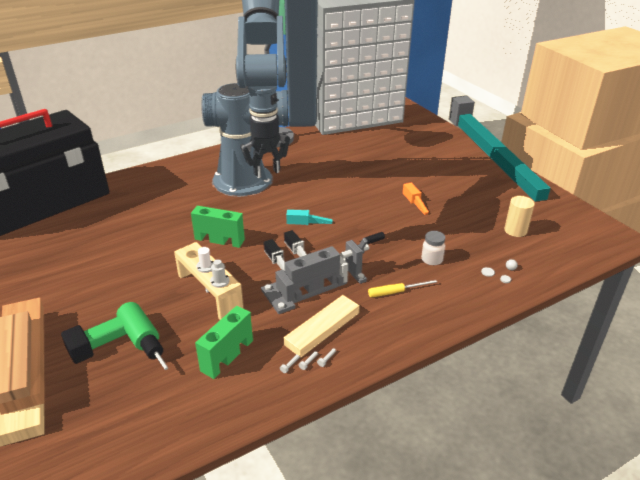

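View pics/w26.png

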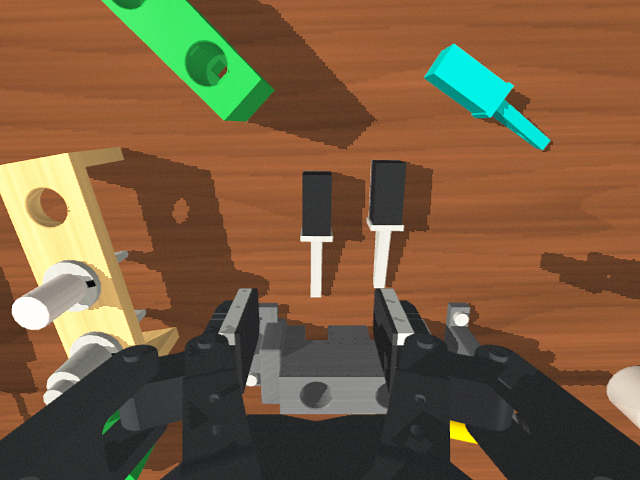

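View pics/t26.png

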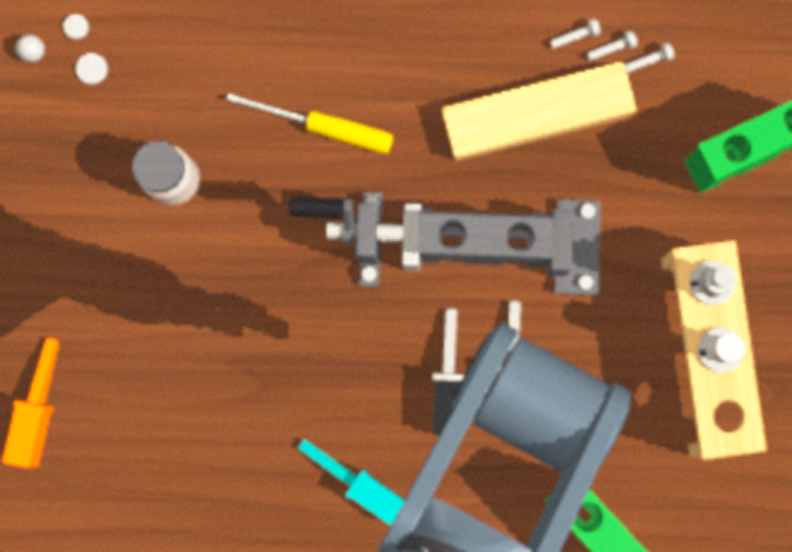

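```bash
python3 -c "
from h import *
print(close_job())"
```

```text
the job is handed in; nothing more can be done
None
```

The job is done and handed in after about 81 s of robot time.

- **Clamp:** I cranked the clamp until it came up solid, with about 26 N at the handle. The first try, gripping the handle, stalled at about 40 N, so I finished by pushing the handle round with the fingers left slightly open.
- **Arbors seated:** Only arbors 1 and 3 were in the rack. Each went into its own socket with a twisting push and stopped with its flange flush on the block (33 N and 28 N).
- **Drifts in:** I drove a drift under each arbor from the robot side, which lifted each by roughly 8 to 10 mm. The first drift was knocked out of line after I let it go. Its arbor stayed up, so I gripped the drift again, straightened it and drove it back in against the tang before going on.
- **Arbors out:** I lifted both arbors out with both drifts still in. They hang in the far and middle rack holes. I then drew both drifts clear and laid them on the bench.

**Last checks:** The final pictures show both arbors upright in the rack, both drifts clear of the block, the block still between the jaws with the crank where I left it, and the other things where they were. The wrist and top cameras disagreed by 3 to 6 mm on positions, so I used values in between. No check failed. I did not measure the clamping again after the drifts were driven.

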